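# Restock the condiment turntable and send the empties off

### The job

The sauce pots on the grey mat came back from service, some full, some empty; you can only tell by their weight. Set each full pot down gently on a ringed place of its own on the condiment turntable, inside the ring with the spout pointing outward along the tick, and leave the turntable's card facing the way it does now (it turns freely, so do not send it spinning). Stand any empties upright in the return crate, and when they are all in, shut its lid and then turn the button across the lid to lock it.

Things in the scene. Friction and masses are not known exactly. Their poses are not given: they have to be found in the camera images.
- pot_a_mid (a point): Squat sauce pot, white stoneware with a heavy foot and a black lid, 80 mm tall; body a straight cylinder 64 mm across from 6 to 60 mm above its foot. Full 0.36 to 0.44 kg, empty 0.16 to 0.20 kg; all look alike. May be absent. The point is the pot's centre, on its axis 40 mm above its foot; z is up the axis, x points along the spout.
- pot_a_spout (a point): Tip of that pot's black spout, 42 mm from its axis and 75 mm above its foot. The spout sits at the top only, 62 to 80 mm above the foot, 12 mm thick, reaching 46 mm from the axis.
- pot_b_mid (a point): Squat sauce pot, white stoneware with a heavy foot and a black lid, 80 mm tall; body a straight cylinder 64 mm across from 6 to 60 mm above its foot. Full 0.36 to 0.44 kg, empty 0.16 to 0.20 kg; all look alike. May be absent. The point is the pot's centre, on its axis 40 mm above its foot; z is up the axis, x points along the spout.
- pot_b_spout (a point): Tip of that pot's black spout, 42 mm from its axis and 75 mm above its foot. The spout sits at the top only, 62 to 80 mm above the foot, 12 mm thick, reaching 46 mm from the axis.
- pot_c_mid (a point): Squat sauce pot, white stoneware with a heavy foot and a black lid, 80 mm tall; body a straight cylinder 64 mm across from 6 to 60 mm above its foot. Full 0.36 to 0.44 kg, empty 0.16 to 0.20 kg; all look alike. May be absent. The point is the pot's centre, on its axis 40 mm above its foot; z is up the axis, x points along the spout.
- pot_c_spout (a point): Tip of that pot's black spout, 42 mm from its axis and 75 mm above its foot. The spout sits at the top only, 62 to 80 mm above the foot, 12 mm thick, reaching 46 mm from the axis.
- pot_d_mid (a point): Squat sauce pot, white stoneware with a heavy foot and a black lid, 80 mm tall; body a straight cylinder 64 mm across from 6 to 60 mm above its foot. Full 0.36 to 0.44 kg, empty 0.16 to 0.20 kg; all look alike. May be absent. The point is the pot's centre, on its axis 40 mm above its foot; z is up the axis, x points along the spout.
- pot_d_spout (a point): Tip of that pot's black spout, 42 mm from its axis and 75 mm above its foot. The spout sits at the top only, 62 to 80 mm above the foot, 12 mm thick, reaching 46 mm from the axis.
- pot_e_mid (a point): Squat sauce pot, white stoneware with a heavy foot and a black lid, 80 mm tall; body a straight cylinder 64 mm across from 6 to 60 mm above its foot. Full 0.36 to 0.44 kg, empty 0.16 to 0.20 kg; all look alike. May be absent. The point is the pot's centre, on its axis 40 mm above its foot; z is up the axis, x points along the spout.
- pot_e_spout (a point): Tip of that pot's black spout, 42 mm from its axis and 75 mm above its foot. The spout sits at the top only, 62 to 80 mm above the foot, 12 mm thick, reaching 46 mm from the axis.
- turntable (a joint): Angle of the round wooden turntable plate (370 mm across, its top 30 mm above the counter, a steel cap 44 mm across and 10 mm high in its middle). It turns freely: friction about 0.03 N m, no detent. Positive is anticlockwise seen from above.
- card (a point): Middle of the top edge of the clear menu card holder, fixed upright on the turntable near its rim: 80 mm wide along the rim, 6 mm thick, its top 84 mm above the plate, this point 145 mm from the turning axis; the card faces outward. It is the thing to see which way the turntable faces.
- place_0: A place for one pot on the turntable: a thin dark ring, 80 mm across and flush with the wood, 103 mm from the turning axis, with a dark tick pointing outward. Origin at the ring's centre on the wood's surface; x points outward along the tick, z up. The four places are 70 degrees apart, the first 75 degrees anticlockwise of the card.
- place_1: A place for one pot on the turntable: a thin dark ring, 80 mm across and flush with the wood, 103 mm from the turning axis, with a dark tick pointing outward. Origin at the ring's centre on the wood's surface; x points outward along the tick, z up. The four places are 70 degrees apart, the first 75 degrees anticlockwise of the card.
- place_2: A place for one pot on the turntable: a thin dark ring, 80 mm across and flush with the wood, 103 mm from the turning axis, with a dark tick pointing outward. Origin at the ring's centre on the wood's surface; x points outward along the tick, z up. The four places are 70 degrees apart, the first 75 degrees anticlockwise of the card.
- place_3: A place for one pot on the turntable: a thin dark ring, 80 mm across and flush with the wood, 103 mm from the turning axis, with a dark tick pointing outward. Origin at the ring's centre on the wood's surface; x points outward along the tick, z up. The four places are 70 degrees apart, the first 75 degrees anticlockwise of the card.
- crate: White return crate, fixed, outside 172 mm (x) by 270 mm (y) and 104 mm high, walls and floor 6 mm thick, open at the top; two pots fit side by side along y. Origin at the centre of its underside; x points to the hinge side, z up. A latch boss juts 34 mm from the middle of the front (-x) wall, 50 mm wide, top at 110 mm.
- lid (a joint): Angle of the crate's grey lid: 0 shut, 1.57 upright, up to 1.95 leaning back. The hinge line lies along the crate's y on its far (+x) upper rim, 86 mm from the crate's middle and 104 mm above the counter. Stiff hinge: the lid stays where it is left and takes 0.15 to 0.6 N m to move (1 to 4 N near its edge).
- lid_edge (a point): Middle of the lid's free edge, 172 mm from the hinge, half-way through the 8 mm thick plate (270 mm wide). Shut, the plate lies on the rim and its top is 112 mm above the counter.
- latch (a joint): Angle of the crate's turnbutton about its upright pivot: 0 is open (its nose lies along the crate's +y, clear of the lid); it grows clockwise seen from above; at 1.57 the nose points to the crate's +x and reaches 32 mm over the shut lid. Stop at 1.65. It stays where it is left; about 0.06 N m turns it.
- latch_grip (a point): Point on the turnbutton's pivot axis, half-way up its upright black thumb fin, 132 mm above the counter. The fin is 12 mm thick, 26 mm high (119 to 145 mm above the counter) and 44 mm long, along the nose, from 18 mm behind the pivot to 26 mm ahead of it; the steel button under it is 18 mm wide and 66 mm long.
- tin: Bystander: brass and green tin, 114 x 164 x 62 mm. Leave alone.
- bell: Bystander: steel counter bell, 84 mm across, 56 mm high. Leave alone.
- chopstick_cup: Bystander: blue ceramic cup, 72 mm across, 100 mm high. Leave alone.

How it is judged:
On the way, in this order (a step that is already met when the one before it is completed fails the run):
1. the lid is shut, the turnbutton not yet across (value of joint lid below 0.06 rad and value of joint latch below 0.6 rad), for 0.2 s.
2. the turnbutton is turned across the shut lid (value of joint lid below 0.06 rad and value of joint latch above 1.25 rad), for 0.2 s.
At the end, for the whole second after the job is handed in: Each full pot (pressing over 2.7 N) upright at rest on its own turntable place, within 14 mm of the ring's centre, spout within 20 degrees of the tick; turntable at rest, card within 25 mm of its start; empties upright in the crate, lid shut (under 0.06 rad), turnbutton across it (over 1.25 rad) (all of step 2 and ((contact force between pot_a and turntable above 2.7 N and ((horizontal distance between pot_a_mid and place_0 below 0.014 m and angle between the x axis of pot_a_mid and the x axis of place_0, either way round below 0.35 rad and x of pot_a_spout in the frame of place_0 above 0.015 m) or (horizontal distance between pot_a_mid and place_1 below 0.014 m and angle between the x axis of pot_a_mid and the x axis of place_1, either way round below 0.35 rad and x of pot_a_spout in the frame of place_1 above 0.015 m) or (horizontal distance between pot_a_mid and place_2 below 0.014 m and angle between the x axis of pot_a_mid and the x axis of place_2, either way round below 0.35 rad and x of pot_a_spout in the frame of place_2 above 0.015 m) or (horizontal distance between pot_a_mid and place_3 below 0.014 m and angle between the x axis of pot_a_mid and the x axis of place_3, either way round below 0.35 rad and x of pot_a_spout in the frame of place_3 above 0.015 m)) and angle between pot_a_mid's own z axis and vertical below 0.1 rad and height (world z) of pot_a_mid between 0.062 and 0.078 m and linear speed of pot_a below 0.02 m/s) or (contact force between pot_a and crate below 2.7 N and x of pot_a_mid in the frame of crate between -0.079 and 0.079 m and y of pot_a_mid in the frame of crate between -0.128 and 0.128 m and z of pot_a_mid in the frame of crate between 0.03 and 0.062 m and angle between pot_a_mid's own z axis and vertical below 0.2 rad and linear speed of pot_a below 0.02 m/s)) and ((contact force between pot_b and turntable above 2.7 N and ((horizontal distance between pot_b_mid and place_0 below 0.014 m and angle between the x axis of pot_b_mid and the x axis of place_0, either way round below 0.35 rad and x of pot_b_spout in the frame of place_0 above 0.015 m) or (horizontal distance between pot_b_mid and place_1 below 0.014 m and angle between the x axis of pot_b_mid and the x axis of place_1, either way round below 0.35 rad and x of pot_b_spout in the frame of place_1 above 0.015 m) or (horizontal distance between pot_b_mid and place_2 below 0.014 m and angle between the x axis of pot_b_mid and the x axis of place_2, either way round below 0.35 rad and x of pot_b_spout in the frame of place_2 above 0.015 m) or (horizontal distance between pot_b_mid and place_3 below 0.014 m and angle between the x axis of pot_b_mid and the x axis of place_3, either way round below 0.35 rad and x of pot_b_spout in the frame of place_3 above 0.015 m)) and angle between pot_b_mid's own z axis and vertical below 0.1 rad and height (world z) of pot_b_mid between 0.062 and 0.078 m and linear speed of pot_b below 0.02 m/s) or (contact force between pot_b and crate below 2.7 N and x of pot_b_mid in the frame of crate between -0.079 and 0.079 m and y of pot_b_mid in the frame of crate between -0.128 and 0.128 m and z of pot_b_mid in the frame of crate between 0.03 and 0.062 m and angle between pot_b_mid's own z axis and vertical below 0.2 rad and linear speed of pot_b below 0.02 m/s)) and ((contact force between pot_c and turntable above 2.7 N and ((horizontal distance between pot_c_mid and place_0 below 0.014 m and angle between the x axis of pot_c_mid and the x axis of place_0, either way round below 0.35 rad and x of pot_c_spout in the frame of place_0 above 0.015 m) or (horizontal distance between pot_c_mid and place_1 below 0.014 m and angle between the x axis of pot_c_mid and the x axis of place_1, either way round below 0.35 rad and x of pot_c_spout in the frame of place_1 above 0.015 m) or (horizontal distance between pot_c_mid and place_2 below 0.014 m and angle between the x axis of pot_c_mid and the x axis of place_2, either way round below 0.35 rad and x of pot_c_spout in the frame of place_2 above 0.015 m) or (horizontal distance between pot_c_mid and place_3 below 0.014 m and angle between the x axis of pot_c_mid and the x axis of place_3, either way round below 0.35 rad and x of pot_c_spout in the frame of place_3 above 0.015 m)) and angle between pot_c_mid's own z axis and vertical below 0.1 rad and height (world z) of pot_c_mid between 0.062 and 0.078 m and linear speed of pot_c below 0.02 m/s) or (contact force between pot_c and crate below 2.7 N and x of pot_c_mid in the frame of crate between -0.079 and 0.079 m and y of pot_c_mid in the frame of crate between -0.128 and 0.128 m and z of pot_c_mid in the frame of crate between 0.03 and 0.062 m and angle between pot_c_mid's own z axis and vertical below 0.2 rad and linear speed of pot_c below 0.02 m/s)) and ((contact force between pot_d and turntable above 2.7 N and ((horizontal distance between pot_d_mid and place_0 below 0.014 m and angle between the x axis of pot_d_mid and the x axis of place_0, either way round below 0.35 rad and x of pot_d_spout in the frame of place_0 above 0.015 m) or (horizontal distance between pot_d_mid and place_1 below 0.014 m and angle between the x axis of pot_d_mid and the x axis of place_1, either way round below 0.35 rad and x of pot_d_spout in the frame of place_1 above 0.015 m) or (horizontal distance between pot_d_mid and place_2 below 0.014 m and angle between the x axis of pot_d_mid and the x axis of place_2, either way round below 0.35 rad and x of pot_d_spout in the frame of place_2 above 0.015 m) or (horizontal distance between pot_d_mid and place_3 below 0.014 m and angle between the x axis of pot_d_mid and the x axis of place_3, either way round below 0.35 rad and x of pot_d_spout in the frame of place_3 above 0.015 m)) and angle between pot_d_mid's own z axis and vertical below 0.1 rad and height (world z) of pot_d_mid between 0.062 and 0.078 m and linear speed of pot_d below 0.02 m/s) or (contact force between pot_d and crate below 2.7 N and x of pot_d_mid in the frame of crate between -0.079 and 0.079 m and y of pot_d_mid in the frame of crate between -0.128 and 0.128 m and z of pot_d_mid in the frame of crate between 0.03 and 0.062 m and angle between pot_d_mid's own z axis and vertical below 0.2 rad and linear speed of pot_d below 0.02 m/s)) and ((contact force between pot_e and turntable above 2.7 N and ((horizontal distance between pot_e_mid and place_0 below 0.014 m and angle between the x axis of pot_e_mid and the x axis of place_0, either way round below 0.35 rad and x of pot_e_spout in the frame of place_0 above 0.015 m) or (horizontal distance between pot_e_mid and place_1 below 0.014 m and angle between the x axis of pot_e_mid and the x axis of place_1, either way round below 0.35 rad and x of pot_e_spout in the frame of place_1 above 0.015 m) or (horizontal distance between pot_e_mid and place_2 below 0.014 m and angle between the x axis of pot_e_mid and the x axis of place_2, either way round below 0.35 rad and x of pot_e_spout in the frame of place_2 above 0.015 m) or (horizontal distance between pot_e_mid and place_3 below 0.014 m and angle between the x axis of pot_e_mid and the x axis of place_3, either way round below 0.35 rad and x of pot_e_spout in the frame of place_3 above 0.015 m)) and angle between pot_e_mid's own z axis and vertical below 0.1 rad and height (world z) of pot_e_mid between 0.062 and 0.078 m and linear speed of pot_e below 0.02 m/s) or (contact force between pot_e and crate below 2.7 N and x of pot_e_mid in the frame of crate between -0.079 and 0.079 m and y of pot_e_mid in the frame of crate between -0.128 and 0.128 m and z of pot_e_mid in the frame of crate between 0.03 and 0.062 m and angle between pot_e_mid's own z axis and vertical below 0.2 rad and linear speed of pot_e below 0.02 m/s)) and distance of card from where it was at the start of the episode below 0.025 m and velocity of joint turntable between -0.05 and 0.05 rad/s); the robot touches nothing.
It fails at once if a bystander (tin, bell, cup) is moved by more than 30 mm (distance of any of tin, bell, chopstick_cup from where it was at the start of the episode above 0.03 m).
It fails at once if the turntable is sent spinning (faster than 3 rad/s) (velocity of joint turntable above 3 rad/s or velocity of joint turntable below -3 rad/s).
It fails at once if a pot is banged onto the turntable (more than 60 N) (contact force between any of pot_a, pot_b, pot_c, pot_d, pot_e and turntable above 60 N).
Of pot_a, pot_b, pot_c, pot_d, pot_e only 3 to 5 are there at a start; the rules pass over those that are not, and their reading is None.
At some moment in a run one of pot_a, pot_b, pot_c, pot_d, pot_e may be knocked a few centimetres aside while the robot is not near it.
It also fails if it takes over 210 s, if anything falls off the work surface, if the arm or the gripper's body presses on something with over 40 N, if the wrist force passes 120 N, or if a joint passes its speed limit or range.

### The arm

A 7-joint arm with a two-finger parallel gripper is mounted at the origin on the work surface. World frame = base frame: x ahead of the robot, y to its left, z up, the work surface at z = 0. Lengths are in m, angles in rad, forces in N, time in s.
With the tool pointing down it reaches from about 0.4 to 0.85 m from the base axis. Payload 4.4 kg.
Tool frame: the origin (TCP) lies at the very end of the fingers, on their centre line; the grasp point (between the pads) lies 19 mm behind it; z points along the fingers, x is the direction in which the jaws open and shut, and the axes are right-handed (so a half turn about z gives the same grasp; the last joint's range is limited). The gripper opens to 94 mm and grips with 3 to 60 N. Pads are 16 mm wide; open, the fingers measure 119 mm over their backs; the gripper's body (75 mm by 177 mm) begins 78 mm behind the grasp point.
Start: joints at [1.185, 0.628, 0.038, 1.517, -0.027, 0.996, -0.02], TCP at [0.204, -0.617, 0.205] pointing down, gripper open.
Joint ranges: [-3.06, 3.06], [-0.37, 2.12], [-1.25, 1.32], [0.18, 2.47], [-1.1, 4.24], [0.23, 1.98], [-2.94, 2.94]. Speed limits (rad/s): [2.57, 2.57, 3.14, 3.14, 3.14, 3.14, 3.14].

### API

Orientations are given as [roll, pitch, yaw] about the fixed x, y, z axes, in that order (R = Rz(yaw) Ry(pitch) Rx(roll)).
In Python, from bench import * gives the robot as it stands.
- The arm moves only by the tool play_rows, never from a script. Its argument "plan" is a list of rows, each a list of 4 numbers: the shift along the tool's x, y, z in mm, then the turn about the tool's z in rad. In form: [[dx, dy, dz, spin], ...]. A call has 1 to 5 rows; each row is the pose to reach, as a shift and turn from the pose measured when the call began, along the tool's axes at that moment; what a row does not reach only later rows make up. A row lasts 1/10 s, in which the tool goes at most 50 mm and 8.59 degrees, less where a joint would pass 70% of its speed; a pose out of reach is approached as far as the arm can. A call with a gripper value outside its range is refused whole. "jaw" is the opening in per cent of the stroke, from 0 (shut) to 100 (fully open), set as the call begins (left out, the last holds). The fingers move at their own pace and stop on an object; "grip_force" is the grip in N (left out, the last holds). Time passes only in rows, so rows that repeat a pose let the fingers close. It gives the time, the measured TCP pose, the force and the opening at its end, in the units of the state.
- get_state(): the state, without advancing time (a new reading comes with each control period).
- snapshot(name): name is "side" or "top"; returns a dict with "frame" (384x512x3 uint8, red, green, blue), "K" (3x3 intrinsics, pixels), "k1" (the pictures are not rectified: a ray, as slopes to the right and down, at radius r is drawn at 1 + k1 r^2 times it, then the intrinsics apply), "R" (3x3) and "t" (3): a world point X has camera coordinates R X + t. Camera axes: x right, y down, z forward; pixel columns grow to the right and rows downward; lengths in m; the calibration is good to about 2 mm. A picture is of the moment at which its call begins. There is no depth.
- hand_in(): hands the job in, once; it reports no verdict.
The state is a dict: "time_s": time; "joint_positions": joint angles; "dq": joint speeds; "effort": joint torques, N m; "ee_pos": TCP position; "orientation": TCP orientation; "force": force on the tool from outside, world axes, zero at the start; "wrist_torque": the same for the moment, N m; "width": finger opening in m.
Only numpy, scipy, OpenCV 4.12 (cv2) and the standard library are available. Lean on these libraries where they do the work, as an engineer would, in place of code of your own. Each camera call takes 0.05 s, during which the arm holds its last target.

## Working session

There is one attempt and no reset: what is moved stays moved. The work goes in short steps, Python scripts to look and compute and a tool call to move; the robot and the scene stay as the last step left them, time stands still between calls to the robot, and variables do not carry over. Pictures are saved under pics/ and viewed, and the job is handed in when it is done.

Besides the shell and the picture viewer there is one more tool, called after "Request:" by a JSON object that holds its "api" and its "payload". play_rows: Moves the arm, as the interface text tells. Its arguments: {"type":"object","properties":{"plan":{"type":"array"},"jaw":{"type":"number"},"grip_force":{"type":"number"}},"required":["plan"]}

```bash
ls; mkdir -p pics
python3 - <<'E'
from bench import *
import cv2
s=get_state();print(s)
for n in("side","top"):
    d=snapshot(n);cv2.imwrite(f"pics/{n}0.png",d["frame"][:,:,::-1]);print(n,d["K"],d["k1"],d["R"],d["t"])
E
```

```text
pics
{'time_s': 0.0, 'joint_positions': array([ 1.18521441,  0.62932541,  0.038467  ,  1.5183058 , -0.02701992,
        0.99627207, -0.02001297]), 'dq': array([-1.21558196e-03, -1.76589066e-04,  5.55741870e-04, -1.02493325e-03,
        2.08894261e-03,  4.19617051e-05,  1.63320830e-03]), 'effort': array([-1.40153879e-03, -5.49723423e+01,  1.14334356e+00, -1.86630177e+01,
       -5.21818665e-02,  2.36558961e-02,  1.69530922e-04]), 'ee_pos': array([ 0.20415757, -0.61644712,  0.20458787]), 'orientation': array([ 3.14157352e+00,  1.79193459e-03, -1.25105709e+00]), 'force': array([ 0.18086414, -0.69741191, -0.43364252]), 'wrist_torque': array([0.01415668, 0.015089  , 0.02322276]), 'width': 0.09395770990570516}
side [[349.63756451   0.         250.62315077]
 [  0.         349.63756451 189.42328206]
 [  0.           0.           1.        ]] -0.0486028987156813 [[-0.90153222 -0.43226297 -0.01970735]
 [-0.23889735  0.53518697 -0.8102487 ]
 [ 0.36078763 -0.72575728 -0.58575478]] [0.50559044 0.24245159 1.03327082]
top [[400.76239677   0.         254.7059516 ]
 [  0.         400.76239677 189.89740646]
 [  0.           0.           1.        ]] -0.0315665894247663 [[ 0.01034413 -0.99993336  0.00512503]
 [-0.9945765  -0.0108189  -0.10344339]
 [ 0.10349194 -0.0040272  -0.99462214]] [-0.02138169  0.58569649  1.3578511 ]
```

Run:
```python
import cv2
for n in("side","top"):
    im=cv2.imread(f"pics/{n}0.png");cv2.imwrite(f"pics/{n}0b.png",cv2.resize(im,(800,600),interpolation=cv2.INTER_CUBIC))
```

```text
(no output)
```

View pics/top0b.png

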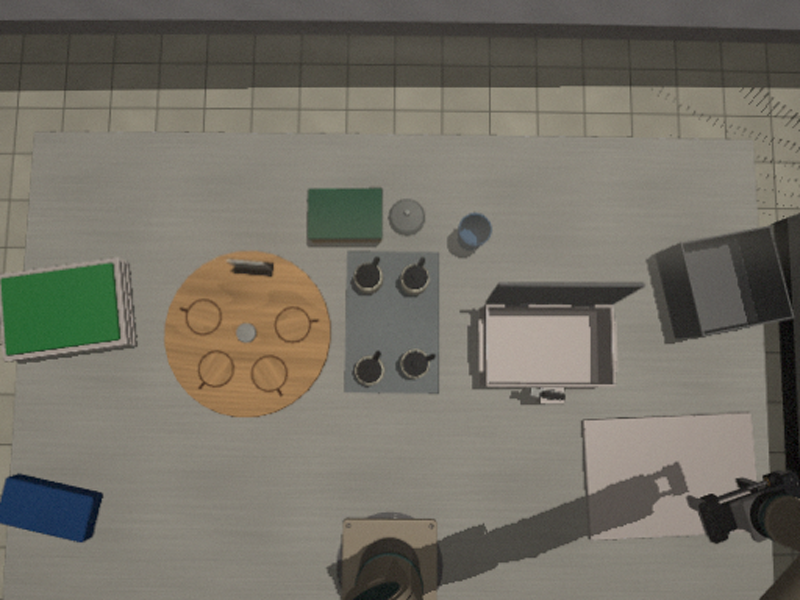

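View pics/side0b.png

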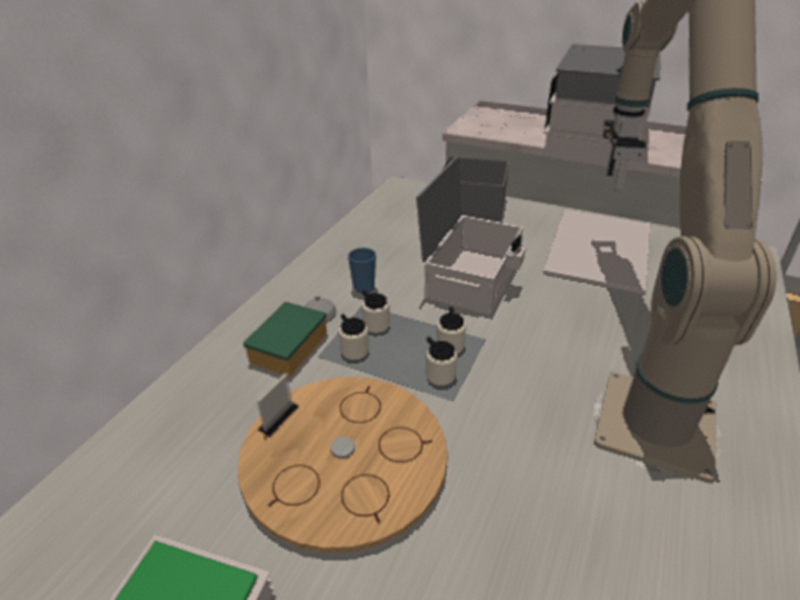

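```bash
cat > h.py <<'E'
from bench import *
import numpy as np, cv2
def shot(n):
    d=snapshot(n); d["f"]=d["frame"][:,:,::-1].copy(); return d
def undist(d,uv):
    K=d["K"];p=(np.atleast_2d(uv).astype(float)-[K[0,2],K[1,2]])/K[0,0]
    q=p.copy()
    for _ in range(20):
        q=p/(1+d["k1"]*(q**2).sum(1,keepdims=True))
    return q
def ray(d,uv):
    q=undist(d,uv);v=np.c_[q,np.ones(len(q))]@d["R"]; C=-d["R"].T@d["t"]; return C,v
def cast(d,uv,z):
    C,v=ray(d,uv); return (C+v*((z-C[2])/v[:,2])[:,None])[:,:2]
def proj(d,X):
    c=np.atleast_2d(X)@d["R"].T+d["t"]; q=c[:,:2]/c[:,2:]
    q=q*(1+d["k1"]*(q**2).sum(1,keepdims=True)); return q*d["K"][0,0]+[d["K"][0,2],d["K"][1,2]]
def circ(P):
    A=np.c_[2*P,np.ones(len(P))];s=np.linalg.lstsq(A,(P**2).sum(1),rcond=None)[0]
    return s[:2],np.sqrt(s[2]+s[:2]@s[:2])
def tt(d):
    hsv=cv2.cvtColor(d["f"],cv2.COLOR_BGR2HSV)
    m=cv2.inRange(hsv,(8,80,60),(22,255,255)); 
    m=cv2.morphologyEx(m,cv2.MORPH_OPEN,np.ones((3,3)))
    cs=max(cv2.findContours(m,cv2.RETR_EXTERNAL,cv2.CHAIN_APPROX_NONE)[0],key=cv2.contourArea)
    return m,cs[:,0]
def pots(d,z=0.08,thr=45,box=(0.35,0.85,-0.2,0.2),amin=40):
    g=d["f"].max(2); m=(g<thr).astype(np.uint8)
    n,l,st,ce=cv2.connectedComponentsWithStats(m)
    out=[]
    for i in range(1,n):
        if st[i,4]<amin: continue
        v,u=np.nonzero(l==i);P=cast(d,np.c_[u,v],z)
        c=P.mean(0)
        if not(box[0]<c[0]<box[1] and box[2]<c[1]<box[3]): continue
        dt=cv2.distanceTransform(np.pad((l==i).astype(np.uint8),1),cv2.DIST_L2,5)[1:-1,1:-1]
        mx=dt.max(); w=dt>mx-0.8; vv,uu=np.nonzero(w)
        cc=cast(d,[[np.average(uu,weights=dt[w]),np.average(vv,weights=dt[w])]],z)[0]
        # refine: centroid of pixels within r of cc
        r=np.hypot(*(P-cc).T); far=P[r>np.sort(r)[-4]].mean(0)
        out.append((st[i,4],cc,far,np.degrees(np.arctan2(*(far-cc)[::-1])),np.hypot(*(far-cc)),c,mx))
    return out
E
python3 - <<'E'
from h import *
d=shot("top");print("C",-d["R"].T@d["t"])
m,c=tt(d);P=cast(d,c,0.03);print("tt",*circ(P))
for p in pots(d):print(*[np.round(q,3) for q in p])
s=shot("side");print("Cs",-s["R"].T@s["t"])
m,c=tt(s);P=cast(s,c,0.03);print("tt",*circ(P))
for p in pots(s):print(*[np.round(q,3) for q in p])
cv2.imwrite("pics/crop1.png",cv2.resize(d["f"][150:270,95:290],(780,480),interpolation=cv2.INTER_CUBIC))
cv2.imwrite("pics/crop2.png",cv2.resize(d["f"][165:275,285:425],(763,600),interpolation=cv2.INTER_CUBIC))
cv2.imwrite("pics/crop3.png",cv2.resize(s["f"][85:260,195:345],(514,600),interpolation=cv2.INTER_CUBIC))
E
```

```text
C [ 0.4422145  -0.00957533  1.41124477]
tt [0.50304676 0.3180091 ] 0.1821608949507904
Cs [0.14093578 0.83869491 0.81165326]
tt [0.49469158 0.32679381] 0.18066773206375056
103 [ 0.621 -0.038] [ 0.66  -0.058] -27.288 0.044 [ 0.624 -0.039] 4.997
117 [ 0.435 -0.04 ] [ 0.451 -0.079] -67.907 0.043 [ 0.437 -0.04 ] 5.197
119 [0.62  0.064] [0.656 0.045] -28.084 0.04 [0.623 0.062] 4.997
140 [0.421 0.058] [0.456 0.039] -28.792 0.039 [0.423 0.057] 5.794
```

View pics/crop1.png

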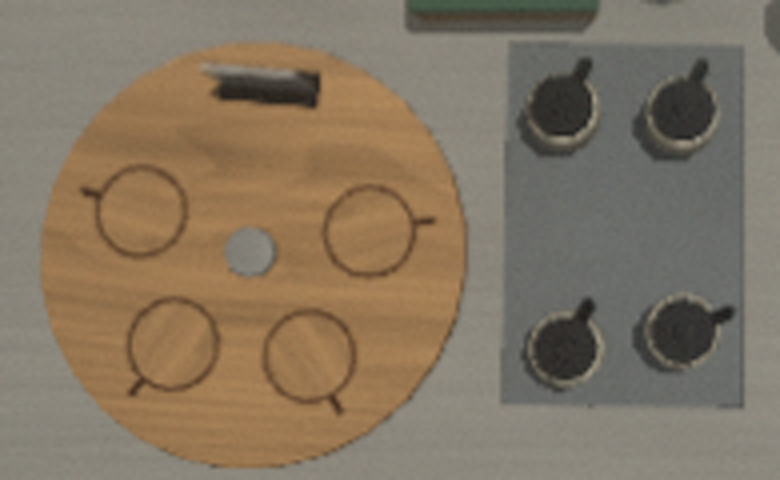

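View pics/crop2.png

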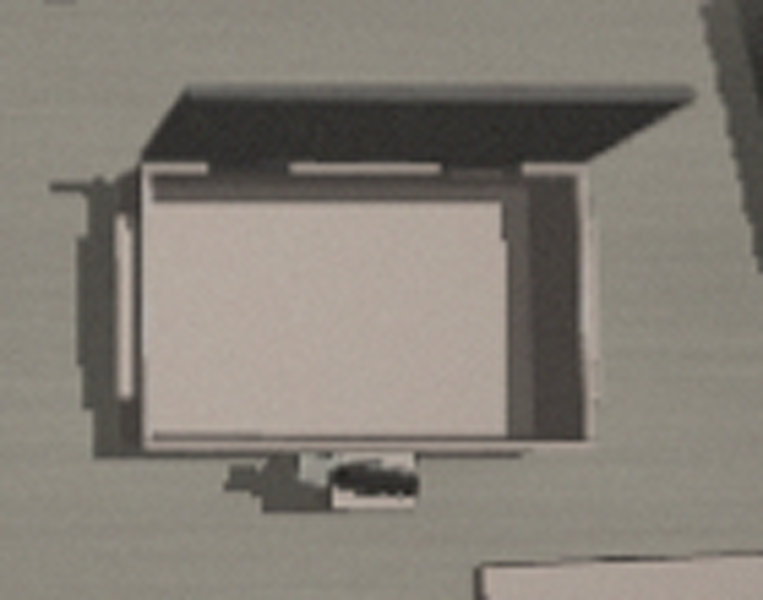

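View pics/crop3.png

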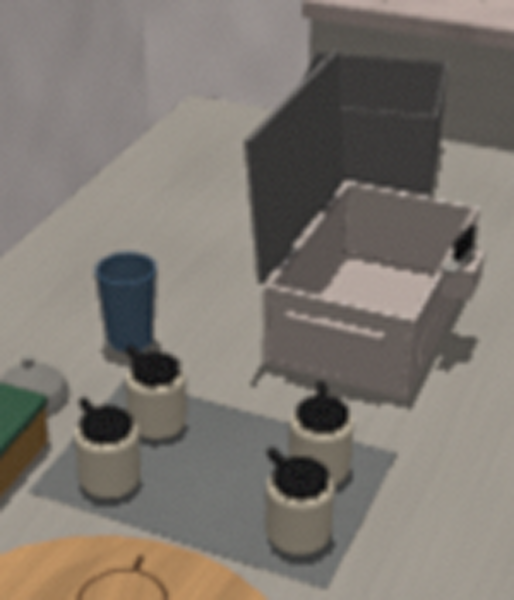

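```bash
cat >> h.py <<'E'
from scipy.optimize import least_squares
def rings(d,c0=(0.50,0.32)):
    g=d["f"][:,:,1]
    bh=cv2.morphologyEx(g,cv2.MORPH_BLACKHAT,np.ones((7,7)))
    v,u=np.nonzero(bh>14);P=cast(d,np.c_[u,v],0.03);w=bh[v,u].astype(float)
    r=np.hypot(*(P-c0).T);k=(r>0.05)&(r<0.165);return P[k],w[k],np.c_[u,v][k]
def fitrings(d,p0):
    P,w,_=rings(d,p0[:2])
    def f(p,soft=True):
        D=[]
        for i in range(4):
            a=p[2]+np.radians(75+70*i);c=p[:2]+0.103*np.array([np.cos(a),np.sin(a)])
            D.append(abs(np.hypot(*(P-c).T)-0.0395))
        return np.min(D,0)
    s=least_squares(lambda p:np.clip(f(p),0,0.012)*np.sqrt(w),p0,x_scale=[.01,.01,.1],diff_step=1e-3,loss='soft_l1',f_scale=0.02)
    return s.x,np.median(f(s.x))
E
python3 - <<'E'
from h import *
for n in("top","side"):
    d=shot(n)
    cap=None
    b=None
    for p0 in([0.5,0.32,0.0],[0.5,0.32,0.1],[0.5,0.32,-.1]): print(n,fitrings(d,np.array(p0)))
d=shot("top");print("cap",cast(d,[[157.3,212.6]],0.04))
s=shot("side");print("cap side",cast(s,[[342.5/1.5625-.2,446/1.5625-.2]],0.04))
def c2(x,y):return [x/5.45+285-.4,y/5.45+165-.4]
for nm,p,z in[("inner/outer rim TL",(143,163),.104),("TR",(592,163),.104),("BL",(143,450),.104),("BR",(592,450),.104),("lidfreeL",(188,90),.27),("lidfreeR",(695,95),.27),("lidhL",(143,160),.11),("lidhR",(590,160),.11),("finL",(330,472),.145),("finR",(418,482),.145),("noseL",(298,466),.115)]:
    print(nm,cast(d,[c2(*p)],z))
def c3(x,y):return [x/3.43+195-.35,y/3.43+85-.35]
for nm,p in [("rim near (+y,-x)",(415,320)),("rim +y+x",(267,285)),("rim -y -x",(478,210))]:
    print(nm,cast(s,[c3(*p)],.104))
# side pots lid
for p,z in[((106,424),.08),((156,368),.08),((302,476),.08),((322,412),.08)]:print(cast(s,[c3(*p)],z))
for p,z in[((85,404),.08),((133,352),.08),((274,455),.08),((322,388),.08)]:print("sp",cast(s,[c3(*p)],z))
print("card T",[proj(d,[x,.318,.114]) for x in(.64,)])
E
```

```text
top (array([ 0.50343654,  0.31922375, -0.07606582]), np.float64(0.003017229520973344))
top (array([ 0.50343614,  0.3192237 , -0.07607159]), np.float64(0.0030165877944159855))
top (array([ 0.50343371,  0.31922411, -0.07607583]), np.float64(0.003015419724610703))
side (array([ 0.50339088,  0.32137307, -0.07569513]), np.float64(0.002726160065787967))
side (array([ 0.50339078,  0.32137322, -0.07569256]), np.float64(0.002726349593777058))
side (array([ 0.50339153,  0.32137376, -0.07567981]), np.float64(0.0027266141568260335))
cap [[0.50315631 0.31741097]]
cap side [[0.50138629 0.32302839]]
inner/outer rim TL [[ 0.56503355 -0.19913325]]
TR [[ 0.56792921 -0.47128159]]
BL [[ 0.39378592 -0.19853732]]
BR [[ 0.39592296 -0.46717299]]
lidfreeL [[ 0.5883585 -0.1990064]]
lidfreeR [[ 0.58875708 -0.46872807]]
lidhL [[ 0.56627505 -0.19827056]]
lidhR [[ 0.56915264 -0.46799369]]
finL [[ 0.38365653 -0.30048649]]
finR [[ 0.37834045 -0.35134536]]
noseL [[ 0.385623   -0.28847718]]
rim near (+y,-x) [[ 0.39330742 -0.19727626]]
rim +y+x [[ 0.56178963 -0.19763606]]
rim -y -x [[ 0.39390828 -0.45759603]]
[[0.62158984 0.06291486]]
[[ 0.61895983 -0.03897143]]
[[0.42063133 0.05552608]]
[[ 0.43724329 -0.04044052]]
sp [[0.65600542 0.04379433]]
sp [[ 0.65403038 -0.05445562]]
sp [[0.45531307 0.03868725]]
sp [[ 0.45093389 -0.07684389]]
card T [array([[153.26048866, 169.72002669]])]
```

```bash
cat >> h.py <<'E'
from scipy.spatial.transform import Rotation as Ro
def go(x,y,z,yawdeg):
    s=get_state();R=Ro.from_euler('xyz',s["orientation"]).as_matrix()
    sh=R.T@(np.array([x,y,z])-s["ee_pos"])*1000
    cy=np.arctan2(R[1,0],R[0,0]);dy=(np.radians(yawdeg)-cy)
    dy=(dy+np.pi)%(2*np.pi)-np.pi
    print("shift",np.round(sh,1),"spin",round(-dy,3),"rows",round(np.linalg.norm(sh)/50,1),round(abs(dy)/.15,1),"| tcp",np.round(s["ee_pos"],4),"yaw",round(np.degrees(cy),1),"F",np.round(s["force"],2),"w",round(s["width"],4),"t",round(s["time_s"],2),"q7",round(s["joint_positions"][6],2))
E
python3 -c "
from h import *
go(.436,-.04,.2,21)"
```

```text
shift [-474.9 -401.3    5.5] spin -1.618 rows 12.4 10.8 | tcp [ 0.2043 -0.617   0.2053] yaw -71.7 F [ 0.5  -0.85  0.28] w 0.0941 t 0.4 q7 -0.02
```

Request:
{"api": "play_rows", "payload": {"plan": [[-25, -20, 0, -0.08], [-62, -52, 0, -0.22], [-100, -84, 0, -0.36], [-138, -116, 0, -0.5], [-176, -148, 0, -0.65]], "jaw": 100, "grip_force": 30}}

```text
time_s: 0.9
ee_pos: [0.29, -0.4016, 0.2057]
orientation: [3.142, -0.001, -0.595]
force: [1.1, -0.3, 0.2]
width: 0.094
```

```bash
python3 -c "
from h import *
go(.436,-.04,.2,21)"
```

```text
shift [ -81.9 -381.2    5.6] spin -0.962 rows 7.8 6.4 | tcp [ 0.29   -0.4016  0.2057] yaw -34.1 F [ 1.08 -0.34  0.22] w 0.094 t 0.9 q7 0.2
```

Request:
{"api": "play_rows", "payload": {"plan": [[-10, -46, 1, -0.14], [-20, -92, 2, -0.28], [-30, -138, 3, -0.42], [-40, -184, 4, -0.56], [-50, -230, 4, -0.7]]}}

```text
time_s: 1.4
ee_pos: [0.3781, -0.1816, 0.2019]
orientation: [3.14, -0.001, 0.11]
force: [1.3, 0.1, 0.6]
width: 0.094
```

```bash
python3 -c "
from h import *
go(.436,-.04,.12,21)"
```

```text
shift [  73.  -134.4   81.8] spin -0.257 rows 3.5 1.7 | tcp [ 0.3781 -0.1816  0.2019] yaw 6.3 F [1.34 0.13 0.6 ] w 0.094 t 1.4 q7 0.28
```

Request:
{"api": "play_rows", "payload": {"plan": [[20, -38, 10, -0.1], [42, -76, 30, -0.2], [60, -110, 55, -0.26], [73, -134, 82, -0.26], [73, -134, 82, -0.26]]}}

```text
time_s: 1.9
ee_pos: [0.4361, -0.036, 0.1178]
orientation: [-3.14, 0.001, 0.378]
force: [0.0, -0.4, 1.1]
width: 0.094
```

Run:
```python
from h import *
go(.436,-.04,.02,21)
d=shot("top")
m=cv2.resize(d["f"][140:300,80:300],(770,560),interpolation=cv2.INTER_CUBIC);cv2.imwrite("pics/t1.png",m)
```

```text
shift [-1.5  3.9 97.8] spin 0.011 rows 2.0 0.1 | tcp [ 0.4361 -0.036   0.1178] yaw 21.6 F [ 0.05 -0.36  1.11] w 0.094 t 1.9 q7 0.01
```

View pics/t1.png

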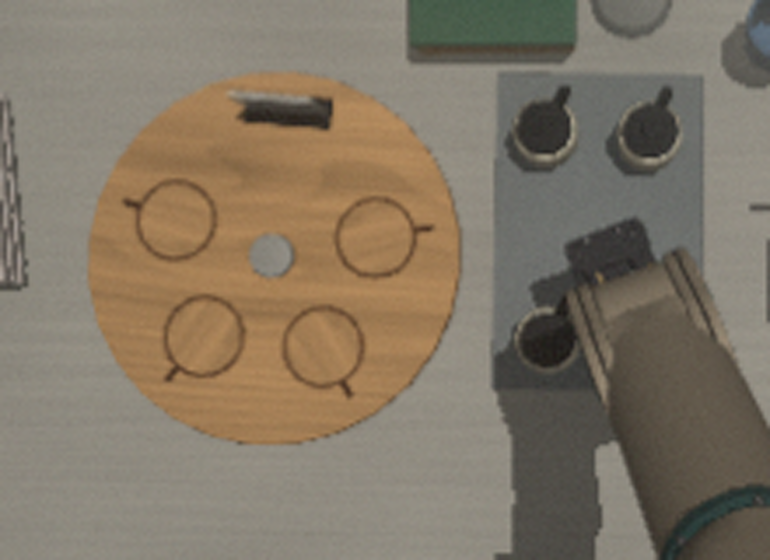

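Request:
{"api": "play_rows", "payload": {"plan": [[-1, 4, 15, 0.01], [-1, 4, 40, 0.01], [-1, 4, 65, 0.01], [-1, 4, 85, 0.01], [-1, 4, 98, 0.01]]}}

```text
time_s: 2.45
ee_pos: [0.4359, -0.0446, 0.0205]
orientation: [3.141, 0.002, 0.362]
force: [-0.7, 0.1, 0.0]
width: 0.0938
```

Request:
{"api": "play_rows", "payload": {"plan": [[0, 0, 0, 0], [0, 0, 0, 0], [0, 0, 0, 0], [0, 0, 0, 0], [0, 0, 0, 0]], "jaw": 40}}

```text
time_s: 2.95
ee_pos: [0.4371, -0.0448, 0.0215]
orientation: [3.14, -0.001, 0.361]
force: [0.4, -0.6, 7.1]
width: 0.0632
```

Run:
```python
from h import *
go(.436,-.04,.07,21)
```

```text
shift [  0.7  -4.8 -48.6] spin -0.005 rows 1.0 0.0 | tcp [ 0.4371 -0.0448  0.0215] yaw 20.7 F [ 0.38 -0.61  7.14] w 0.0632 t 2.95 q7 -0.13
```

Request:
{"api": "play_rows", "payload": {"plan": [[0, 0, -8, 0], [0, 0, -22, 0], [0, 0, -38, 0], [0, 0, -48, 0], [0, 0, -50, 0]]}}

```text
time_s: 3.45
ee_pos: [0.4376, -0.0449, 0.0726]
orientation: [3.139, -0.002, 0.361]
force: [0.6, 0.0, -1.6]
width: 0.0637
```

Request:
{"api": "play_rows", "payload": {"plan": [[0, 0, 0, 0], [0, 0, 0, 0], [0, 0, 0, 0], [0, 0, 0, 0]]}}

```text
time_s: 3.85
ee_pos: [0.4373, -0.0448, 0.0722]
orientation: [3.139, -0.002, 0.361]
force: [0.1, -0.7, -0.9]
width: 0.0635
```

Run:
```python
from h import *
go(.436,-.04,.07,21)
F=[]
for i in range(6): shot("top");F.append(get_state()["force"])
print(np.mean(F,0),np.std(F,0))
```

```text
shift [ 0.5 -4.9  2.2] spin -0.005 rows 0.1 0.0 | tcp [ 0.4373 -0.0448  0.0722] yaw 20.7 F [ 0.07 -0.74 -0.87] w 0.0635 t 3.85 q7 -0.07
[-0.1203696   0.20964378 -1.98943719] [0.39619907 0.2074918  0.39957303]
```

Request:
{"api": "play_rows", "payload": {"plan": [[0, 0, -25, 0.1], [0, 0, -60, 0.24], [0, 0, -95, 0.38], [0, 0, -105, 0.52], [0, 0, -105, 0.66]]}}

```text
time_s: 4.65
ee_pos: [0.4385, -0.0448, 0.1795]
orientation: [-3.141, -0.008, -0.305]
force: [0.4, -0.4, -2.4]
width: 0.0635
```

Run:
```python
from h import *
go(.475,-.395,.17,-90)
```

```text
shift [139.9 323.1  10.5] spin 1.266 rows 7.0 8.4 | tcp [ 0.4385 -0.0448  0.1795] yaw -17.5 F [ 0.37 -0.41 -2.44] w 0.0635 t 4.65 q7 -0.45
```

Request:
{"api": "play_rows", "payload": {"plan": [[15, 35, 1, 0.14], [34, 78, 2, 0.28], [53, 121, 3, 0.42], [72, 164, 4, 0.56], [91, 207, 5, 0.7]]}}

```text
time_s: 5.15
ee_pos: [0.463, -0.2712, 0.1751]
orientation: [-3.136, -0.005, -1.01]
force: [1.9, 1.1, -2.0]
width: 0.0636
```

Run:
```python
from h import *
go(.475,-.395,.17,-90);print(np.round(get_state()["joint_positions"],2))
```

```text
shift [111.2  55.7   5.4] spin 0.56 rows 2.5 3.7 | tcp [ 0.463  -0.2712  0.1751] yaw -57.9 F [ 1.92  1.13 -2.05] w 0.0636 t 5.15 q7 -0.57
[ 0.52  0.5  -0.06  1.87  0.04  0.76 -0.57]
```

Request:
{"api": "play_rows", "payload": {"plan": [[30, 15, 1, 0.14], [65, 33, 2, 0.28], [95, 48, 4, 0.42], [111, 56, 5, 0.56], [111, 56, 5, 0.56]]}}

```text
time_s: 5.65
ee_pos: [0.4735, -0.3982, 0.1697]
orientation: [-3.135, -0.004, -1.576]
force: [-0.2, -0.7, -2.6]
width: 0.0636
```

Request:
{"api": "play_rows", "payload": {"plan": [[0, 0, 0, 0], [0, 0, 0, 0]]}}

```text
time_s: 5.85
ee_pos: [0.4734, -0.3967, 0.1694]
orientation: [-3.136, -0.002, -1.573]
force: [0.6, -0.6, -0.6]
width: 0.0639
```

Run:
```python
from h import *
go(.475,-.395,.03,-90)
d=shot("top");s=shot("side")
a=cv2.resize(d["f"][165:275,285:425],(458,360),interpolation=cv2.INTER_CUBIC)
b=cv2.resize(s["f"][85:200,250:365],(340,360),interpolation=cv2.INTER_CUBIC)
cv2.imwrite("pics/t2.png",np.hstack([a,b[:,:340]]))
```

```text
shift [ -2.   -0.8 139.4] spin -0.002 rows 2.8 0.0 | tcp [ 0.4734 -0.3967  0.1694] yaw -90.1 F [ 0.58 -0.58 -0.63] w 0.0639 t 5.85 q7 -0.85
```

View pics/t2.png

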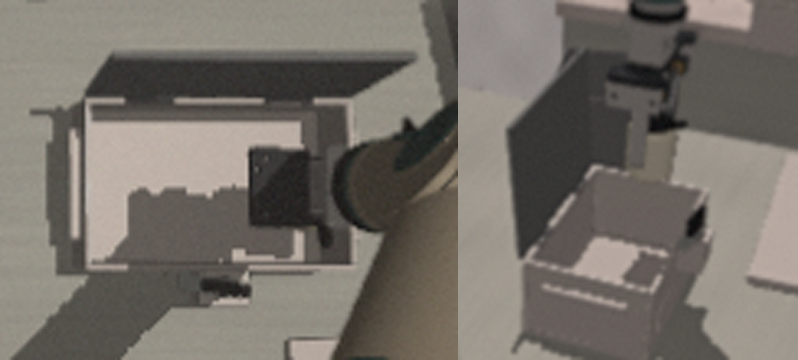

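Request:
{"api": "play_rows", "payload": {"plan": [[-1, 0, 20, 0], [-2, -1, 55, 0], [-2, -1, 90, 0], [-2, -1, 115, 0], [-2, -1, 130, 0]]}}

```text
time_s: 6.45
ee_pos: [0.4749, -0.3933, 0.0379]
orientation: [-3.137, -0.0, -1.571]
force: [0.5, 0.8, -1.6]
width: 0.0636
```

Request:
{"api": "play_rows", "payload": {"plan": [[0, 0, 3, 0], [0, 0, 6, 0], [0, 0, 9, 0], [0, 0, 10, 0], [0, 0, 10, 0]]}}

```text
time_s: 6.95
ee_pos: [0.4753, -0.3937, 0.0286]
orientation: [-3.136, -0.001, -1.571]
force: [0.1, 0.2, -1.4]
width: 0.0636
```

Run:
```python
from h import *
go(.475,-.395,.03,-90)
```

```text
shift [ 1.3  0.3 -1.4] spin -0.0 rows 0.0 0.0 | tcp [ 0.4753 -0.3937  0.0286] yaw -90.0 F [ 0.11  0.23 -1.38] w 0.0636 t 6.95 q7 -0.83
```

Request:
{"api": "play_rows", "payload": {"plan": [[0, 0, 1, 0], [0, 0, 2, 0], [0, 0, 3, 0]]}}

```text
time_s: 7.25
ee_pos: [0.4761, -0.3941, 0.0276]
orientation: [-3.135, -0.002, -1.571]
force: [-1.7, 3.3, 17.3]
width: 0.064
```

Request:
{"api": "play_rows", "payload": {"plan": [[0, 0, 0, 0], [0, 0, 0, 0], [0, 0, 0, 0]], "jaw": 84}}

```text
time_s: 7.55
ee_pos: [0.4762, -0.3942, 0.0277]
orientation: [-3.135, -0.002, -1.571]
force: [-0.0, 0.3, 0.4]
width: 0.0784
```

Request:
{"api": "play_rows", "payload": {"plan": [[0, 0, -15, 0], [0, 0, -50, 0], [0, 0, -90, 0], [0, 0, -130, 0], [0, 0, -170, 0]]}}

```text
time_s: 8.05
ee_pos: [0.4748, -0.3938, 0.2003]
orientation: [-3.134, -0.003, -1.571]
force: [-0.5, 0.5, 0.1]
width: 0.079
```

Run:
```python
from h import *
go(.475,-.12,.2,-60)
```

```text
shift [-2.738e+02 -1.000e-01 -4.000e-01] spin -0.524 rows 5.5 3.5 | tcp [ 0.4748 -0.3938  0.2003] yaw -90.0 F [-0.53  0.49  0.06] w 0.079 t 8.05 q7 -0.85
```

Request:
{"api": "play_rows", "payload": {"plan": [[-35, 0, 0, 0], [-82, 0, 0, 0.05], [-130, 0, 0, 0.1], [-178, 0, 0, 0.15], [-225, 0, 0, 0.2]], "jaw": 100}}

```text
time_s: 8.55
ee_pos: [0.4748, -0.1669, 0.2007]
orientation: [-3.132, -0.001, -1.774]
force: [-0.2, 0.6, -0.2]
width: 0.0938
```

Run:
```python
from h import *
d=shot("top");s=shot("side")
for p in pots(d,box=(0.3,0.85,-.5,.2)):print(*[np.round(q,3) for q in p])
a=cv2.resize(d["f"][150:275,215:425],(605,360),interpolation=cv2.INTER_CUBIC)
cv2.imwrite("pics/t3.png",a)
go(.621,-.039,.12,-116)
```

```text
64 [ 0.507 -0.192] [ 0.547 -0.209] -23.2 0.043 [ 0.512 -0.193] 2.0
234 [ 0.485 -0.132] [ 0.498 -0.138] -20.862 0.014 [ 0.484 -0.131] 6.591
shift [-146.9 -119.5   81.7] spin 0.263 rows 4.1 1.8 | tcp [ 0.4753 -0.1607  0.2004] yaw -100.9 F [ 0.36 -0.91  0.03] w 0.0943 t 8.65 q7 -1.39
```

View pics/t3.png

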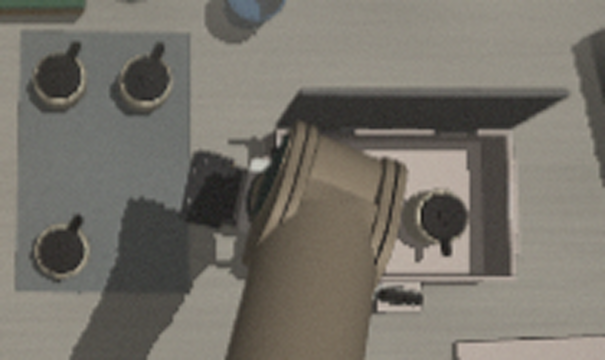

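Request:
{"api": "play_rows", "payload": {"plan": [[-30, -24, 0, 0.1], [-66, -54, 5, 0.2], [-102, -84, 20, 0.26], [-135, -110, 45, 0.26], [-147, -120, 60, 0.26]]}}

```text
time_s: 9.15
ee_pos: [0.6242, -0.0347, 0.1407]
orientation: [-3.135, 0.007, -2.016]
force: [-1.2, 0.2, 0.8]
width: 0.094
```

Request:
{"api": "play_rows", "payload": {"plan": [[0, 0, 0, 0], [0, 0, 0, 0]]}}

```text
time_s: 9.35
ee_pos: [0.6239, -0.0354, 0.1411]
orientation: [-3.136, 0.007, -2.016]
force: [-0.5, -0.4, 0.6]
width: 0.0938
```

Run:
```python
from h import *
go(.621,-.039,.021,-116)
d=shot("top");s=shot("side")
for t in(55,65):
  for p in pots(d,thr=t,box=(0.3,0.85,-.5,.2)):print(*[np.round(q,3) for q in p])
print()
for t in(45,55,65):
  for p in pots(s,thr=t,box=(0.3,0.85,-.5,.2)):print(*[np.round(q,3) for q in p])
```

```text
shift [  5.4   1.8 120. ] spin 0.009 rows 2.4 0.1 | tcp [ 0.6239 -0.0354  0.1411] yaw -115.5 F [-0.54 -0.43  0.6 ] w 0.0938 t 9.35 q7 -1.84
231 [0.626 0.053] [0.676 0.03 ] -24.879 0.055 [0.637 0.048] 6.394
809 [ 0.588 -0.429] [ 0.574 -0.209] 93.704 0.22 [ 0.589 -0.363] 4.997
45 [ 0.465 -0.403] [ 0.478 -0.405] -9.627 0.012 [ 0.465 -0.403] 1.4
275 [0.627 0.053] [0.679 0.03 ] -23.882 0.057 [0.64  0.049] 6.591
167 [ 0.615 -0.116] [ 0.65  -0.132] -23.573 0.039 [ 0.615 -0.119] 3.597
619 [0.532 0.042] [ 0.438 -0.084] -126.728 0.157 [0.52 0.04] 3.197
957 [ 0.586 -0.347] [ 0.606 -0.528] -83.706 0.181 [ 0.588 -0.357] 6.394
202 [ 0.468 -0.394] [ 0.426 -0.398] -175.574 0.042 [ 0.465 -0.393] 7.591
46 [ 0.375 -0.339] [ 0.372 -0.363] -98.187 0.024 [ 0.375 -0.341] 2.0

307 [ 0.78  -0.323] [ 0.782 -0.476] -89.219 0.153 [ 0.779 -0.33 ] 3.597
69 [ 0.465 -0.387] [ 0.429 -0.39 ] -174.028 0.037 [ 0.462 -0.387] 3.597
104 [ 0.621 -0.038] [ 0.66  -0.058] -27.288 0.044 [ 0.623 -0.039] 4.997
126 [0.622 0.064] [0.657 0.043] -30.905 0.04 [0.623 0.063] 5.0
148 [0.42  0.058] [0.457 0.036] -31.174 0.043 [0.423 0.057] 6.0
431 [ 0.802 -0.332] [ 0.782 -0.48 ] -97.565 0.149 [ 0.783 -0.334] 4.2
77 [ 0.465 -0.389] [ 0.427 -0.394] -172.396 0.038 [ 0.462 -0.389] 4.0
111 [ 0.621 -0.038] [ 0.659 -0.061] -31.237 0.045 [ 0.624 -0.04 ] 4.997
126 [0.622 0.064] [0.657 0.043] -30.905 0.04 [0.623 0.063] 5.0
158 [0.422 0.059] [0.458 0.035] -33.979 0.044 [0.423 0.057] 6.0
496 [ 0.828 -0.275] [ 0.76  -0.471] -109.345 0.208 [ 0.781 -0.333] 6.197
80 [ 0.467 -0.388] [ 0.425 -0.392] -174.724 0.042 [ 0.462 -0.389] 4.0
45 [ 0.677 -0.231] [ 0.645 -0.171] 118.011 0.067 [ 0.673 -0.223] 2.0
128 [ 0.622 -0.037] [ 0.664 -0.063] -31.845 0.049 [ 0.625 -0.041] 5.197
100 [0.712 0.169] [0.694 0.06 ] -99.217 0.11 [0.712 0.168] 1.4
135 [0.621 0.064] [0.657 0.043] -30.171 0.041 [0.623 0.062] 5.197
167 [0.422 0.058] [0.459 0.033] -33.532 0.045 [0.424 0.056] 6.0
```

Run:
```python
from h import *
d=shot("top")
def c(x,y):return [x/4+95-.4,y/4+150-.4]
for n,p in dict(C=(562,105),Cs=(586,64),A=(681,109),As=(701,64),D=(564,348),Ds=(588,303),B=(682,330),Bs=(730,314)).items():print(n,cast(d,[c(*p)],.08))
```

```text
C [[0.62734904 0.05123041]]
Cs [[0.66233132 0.03160933]]
A [[ 0.62506697 -0.04850902]]
As [[ 0.66341382 -0.06502996]]
D [[0.42507776 0.04648922]]
Ds [[0.462298   0.02718848]]
B [[ 0.44087283 -0.05076916]]
Bs [[ 0.45444492 -0.09038243]]
```

Run:
```python
from h import *
s=shot("side")
for p in pots(s,z=.07,thr=50,box=(0.3,0.85,-.5,.2)):print(*[np.round(q,3) for q in p])
d=shot("top")
def c(x,y):return [x/4+95-.4,y/4+150-.4]
for n,p in dict(C=(562,105),A=(681,109),D=(564,348)).items():print(n,cast(d,[c(*p)],.07))
go(.626,-.049,.021,-117)
```

```text
397 [ 0.765 -0.416] [ 0.772 -0.214] 88.111 0.202 [ 0.794 -0.353] 4.394
74 [ 0.47  -0.405] [ 0.433 -0.407] -176.729 0.037 [ 0.466 -0.406] 3.597
108 [ 0.628 -0.05 ] [ 0.668 -0.07 ] -27.288 0.045 [ 0.629 -0.051] 4.997
126 [0.629 0.054] [0.664 0.033] -30.905 0.041 [0.63  0.052] 5.0
153 [0.425 0.048] [0.461 0.025] -32.86 0.043 [0.427 0.047] 6.0
C [[0.62873973 0.05168717]]
A [[ 0.62644051 -0.04880148]]
D [[0.42494904 0.04691036]]
shift [ 11.5  -6.3 121.1] spin 0.024 rows 2.4 0.2 | tcp [ 0.6241 -0.0363  0.1421] yaw -115.6 F [ 0.04 -0.38 -0.48] w 0.0942 t 9.6 q7 -1.84
```

Request:
{"api": "play_rows", "payload": {"plan": [[10, -6, 20, 0.01], [11, -7, 50, 0.01], [11, -7, 80, 0.01], [11, -7, 105, 0.01], [11, -7, 121, 0.01]]}}

```text
time_s: 10.1
ee_pos: [0.6259, -0.0496, 0.02]
orientation: [-3.135, 0.007, -2.029]
force: [0.4, 0.8, 0.7]
width: 0.0938
```

Request:
{"api": "play_rows", "payload": {"plan": [[0, 0, 0, 0], [0, 0, 0, 0], [0, 0, 0, 0], [0, 0, 0, 0], [0, 0, 0, 0]], "jaw": 40}}

```text
time_s: 10.6
ee_pos: [0.627, -0.0495, 0.0214]
orientation: [-3.133, 0.008, -2.029]
force: [-0.7, 0.9, 4.8]
width: 0.0637
```

Request:
{"api": "play_rows", "payload": {"plan": [[0, 0, -8, 0], [0, 0, -22, 0], [0, 0, -38, 0], [0, 0, -48, 0], [0, 0, -50, 0]]}}

```text
time_s: 11.1
ee_pos: [0.6277, -0.0499, 0.0736]
orientation: [-3.13, 0.009, -2.029]
force: [1.0, -1.2, -3.0]
width: 0.0637
```

Request:
{"api": "play_rows", "payload": {"plan": [[0, 0, 0, 0], [0, 0, 0, 0], [0, 0, 0, 0], [0, 0, 0, 0]]}}

```text
time_s: 11.5
ee_pos: [0.6273, -0.0498, 0.073]
orientation: [-3.131, 0.009, -2.029]
force: [0.1, -0.5, -3.8]
width: 0.0635
```

Run:
```python
from h import *
go(.625,-.04,.07,-116)
F=[]
for i in range(6): shot("top");F.append(get_state()["force"])
print(np.mean(F,0),np.std(F,0))
```

```text
shift [-7.8  6.4  3. ] spin -0.004 rows 0.2 0.0 | tcp [ 0.6273 -0.0498  0.073 ] yaw -116.2 F [ 0.1  -0.55 -3.75] w 0.0635 t 11.5 q7 -1.81
[ 0.2548784  -0.01473387 -3.58756135] [0.40547735 0.30696183 0.21511745]
```

Request:
{"api": "play_rows", "payload": {"plan": [[0, 0, -30, -0.1], [0, 0, -70, -0.24], [0, 0, -105, -0.38], [0, 0, -120, -0.52], [0, 0, -120, -0.66]]}}

```text
time_s: 12.3
ee_pos: [0.6279, -0.0507, 0.1969]
orientation: [-3.121, -0.002, -1.364]
force: [0.5, 0.5, -4.4]
width: 0.0639
```

Run:
```python
from h import *
go(.5375,.4172,.19,-20.5)
```

```text
shift [-476.5   -7.6    6.1] spin -1.006 rows 9.5 6.7 | tcp [ 0.6279 -0.0507  0.1969] yaw -78.1 F [ 0.5   0.48 -4.45] w 0.0639 t 12.3 q7 -1.31
```

Request:
{"api": "play_rows", "payload": {"plan": [[-30, 0, 0, -0.1], [-75, -1, 0, -0.22], [-122, -2, 0, -0.34], [-170, -3, 1, -0.46], [-218, -4, 2, -0.58]]}}

```text
time_s: 12.8
ee_pos: [0.5865, 0.1648, 0.1946]
orientation: [-3.125, -0.013, -0.78]
force: [0.7, -0.4, -3.1]
width: 0.0639
```

Run:
```python
from h import *
go(.5375,.4172,.19,-20.5)
```

```text
shift [-212.3 -145.     4.1] spin -0.422 rows 5.1 2.8 | tcp [0.5865 0.1648 0.1946] yaw -44.7 F [ 0.7  -0.37 -3.08] w 0.0639 t 12.8 q7 -1.19
```

Request:
{"api": "play_rows", "payload": {"plan": [[-38, -26, 0, -0.1], [-76, -52, 1, -0.2], [-114, -78, 2, -0.3], [-150, -102, 3, -0.4], [-180, -122, 4, -0.42]]}}

```text
time_s: 13.3
ee_pos: [0.5431, 0.3808, 0.1901]
orientation: [-3.132, -0.018, -0.356]
force: [0.9, 0.0, -3.7]
width: 0.0635
```

Request:
{"api": "play_rows", "payload": {"plan": [[-6, -5, 0, 0], [-12, -9, 0, 0], [-12, -9, 0, 0], [-12, -9, 0, 0]]}}

```text
time_s: 13.7
ee_pos: [0.5359, 0.3912, 0.1899]
orientation: [-3.133, -0.019, -0.358]
force: [-0.5, -0.0, -3.1]
width: 0.0637
```

Run:
```python
from h import *
go(.5375,.4172,.06,-20.5)
d=shot("top");s=shot("side")
a=cv2.resize(d["f"][150:275,85:285],(576,360),interpolation=cv2.INTER_CUBIC)
cv2.imwrite("pics/t4.png",a)
cv2.imwrite("pics/s4.png",cv2.resize(s["f"][150:384,80:350],(692,600),interpolation=cv2.INTER_CUBIC))
```

```text
shift [-10.1 -23.8 130. ] spin -0.0 rows 2.7 0.0 | tcp [0.5359 0.3912 0.1899] yaw -20.5 F [-0.53 -0.03 -3.11] w 0.0637 t 13.7 q7 -1.19
```

View pics/t4.png

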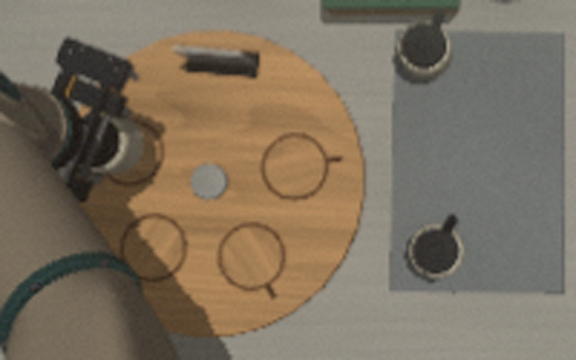

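View pics/s4.png

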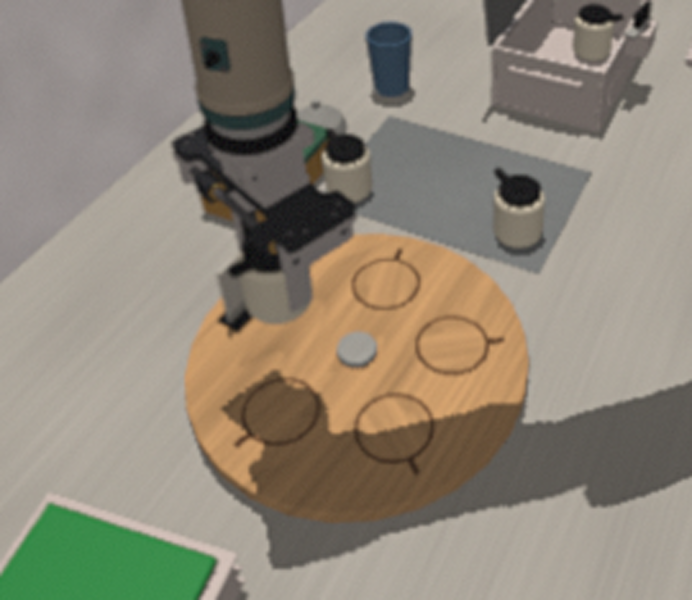

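Request:
{"api": "play_rows", "payload": {"plan": [[-5, -12, 8, 0], [-10, -24, 35, 0], [-10, -24, 70, 0], [-10, -24, 100, 0], [-10, -24, 118, 0]]}}

```text
time_s: 14.3
ee_pos: [0.5366, 0.4166, 0.0687]
orientation: [-3.136, -0.017, -0.359]
force: [-0.4, -0.1, -3.2]
width: 0.0637
```

Request:
{"api": "play_rows", "payload": {"plan": [[0, 0, 2, 0], [0, 0, 5, 0], [0, 0, 7, 0], [0, 0, 7, 0]]}}

```text
time_s: 14.7
ee_pos: [0.5373, 0.4172, 0.0626]
orientation: [-3.134, -0.018, -0.359]
force: [-0.2, 0.1, -3.3]
width: 0.064
```

Run:
```python
from h import *
go(.5375,.4172,.055,-20.5)
d=shot("top");print(fitrings(d,np.array([.5034,.320,-.076])))
```

```text
shift [0.1 0.  7.6] spin -0.001 rows 0.2 0.0 | tcp [0.5373 0.4172 0.0626] yaw -20.6 F [-0.17  0.14 -3.29] w 0.064 t 14.7 q7 -1.26
(array([ 0.50420742,  0.31955264, -0.08141775]), np.float64(0.007332946818316893))
```

Request:
{"api": "play_rows", "payload": {"plan": [[0, 0, 2, 0], [0, 0, 4, 0], [0, 0, 6, 0], [0, 0, 8, 0], [0, 0, 8, 0]]}}

```text
time_s: 15.25
ee_pos: [0.5372, 0.417, 0.0543]
orientation: [-3.135, -0.018, -0.359]
force: [0.3, -1.1, -3.9]
width: 0.0637
```

Request:
{"api": "play_rows", "payload": {"plan": [[0, 0, 1, 0], [0, 0, 1, 0]]}}

```text
time_s: 15.45
ee_pos: [0.5371, 0.4168, 0.0531]
orientation: [-3.135, -0.018, -0.359]
force: [0.3, -0.2, -3.6]
width: 0.0639
```

Request:
{"api": "play_rows", "payload": {"plan": [[0, 0, 1, 0], [0, 0, 1, 0]]}}

```text
time_s: 15.65
ee_pos: [0.5372, 0.417, 0.0522]
orientation: [-3.135, -0.018, -0.359]
force: [0.0, 0.2, -3.9]
width: 0.0636
```

Request:
{"api": "play_rows", "payload": {"plan": [[0, 0, 0.8, 0], [0, 0, 0.8, 0]]}}

```text
time_s: 15.85
ee_pos: [0.5376, 0.417, 0.0521]
orientation: [-3.134, -0.018, -0.359]
force: [-0.7, -1.5, 1.4]
width: 0.0637
```

Request:
{"api": "play_rows", "payload": {"plan": [[0, 0, 0.5, 0], [0, 0, 0.5, 0]]}}

```text
time_s: 16.05
ee_pos: [0.538, 0.417, 0.052]
orientation: [-3.134, -0.019, -0.359]
force: [-1.0, -1.2, 2.9]
width: 0.0637
```

Request:
{"api": "play_rows", "payload": {"plan": [[0, 0, 0, 0], [0, 0, 0, 0], [0, 0, 0, 0]], "jaw": 74}}

```text
time_s: 16.35
ee_pos: [0.538, 0.4172, 0.052]
orientation: [-3.134, -0.019, -0.359]
force: [0.3, -0.5, 1.0]
width: 0.0692
```

Request:
{"api": "play_rows", "payload": {"plan": [[0, 0, 0, 0], [0, 0, 0, 0], [0, 0, 0, 0]], "jaw": 95}}

```text
time_s: 16.65
ee_pos: [0.5379, 0.4174, 0.0519]
orientation: [-3.134, -0.019, -0.359]
force: [-0.6, -0.9, -0.1]
width: 0.0884
```

Request:
{"api": "play_rows", "payload": {"plan": [[0, 0, -10, 0], [0, 0, -35, 0], [0, 0, -70, 0], [0, 0, -110, 0], [0, 0, -140, 0]]}}

```text
time_s: 17.15
ee_pos: [0.5356, 0.4179, 0.1953]
orientation: [-3.131, -0.02, -0.359]
force: [-0.3, 0.5, -0.1]
width: 0.0892
```

Run:
```python
from h import *
go(.628,.052,.2,-29-90)
d=shot("top");s=shot("side")
print(fitrings(d,np.array([.5034,.320,-.076])))
print(fitrings(s,np.array([.5034,.320,-.076])))
for p in pots(s,z=.07,thr=50,box=(0.3,0.85,-.5,.2)):print(*[np.round(q,3) for q in p])
for p in pots(s,z=.1,thr=50,box=(0.3,0.85,.2,.5)):print(*[np.round(q,3) for q in p])
```

```text
shift [215.1 310.1  -3.7] spin 1.718 rows 7.5 11.5 | tcp [0.5356 0.4179 0.1953] yaw -20.6 F [-0.29  0.47 -0.1 ] w 0.0892 t 17.15 q7 -1.22
(array([ 0.50355122,  0.319717  , -0.07420486]), np.float64(0.004120494920082318))
(array([ 0.50412781,  0.32055923, -0.08599065]), np.float64(0.0035028063800040046))
70 [ 0.47  -0.403] [ 0.433 -0.407] -174.028 0.037 [ 0.466 -0.404] 3.597
127 [0.666 0.065] [0.701 0.043] -31.276 0.041 [0.668 0.063] 5.0
141 [0.425 0.047] [0.46  0.028] -28.792 0.04 [0.427 0.046] 5.794
1254 [0.635 0.253] [0.875 0.135] -26.126 0.267 [0.705 0.227] 10.188
61 [0.599 0.372] [0.596 0.344] -95.597 0.028 [0.6   0.372] 2.197
288 [0.537 0.418] [0.551 0.455] 69.098 0.04 [0.537 0.421] 8.4
```

Run:
```python
from h import *
d=shot("top");s=shot("side")
a=cv2.resize(d["f"][110:260,180:320],(560,600),interpolation=cv2.INTER_CUBIC)
cv2.imwrite("pics/t5.png",a)
cv2.imwrite("pics/s5.png",cv2.resize(s["f"][150:270,130:330],(800,480),interpolation=cv2.INTER_CUBIC))
```

```text
(no output)
```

View pics/t5.png

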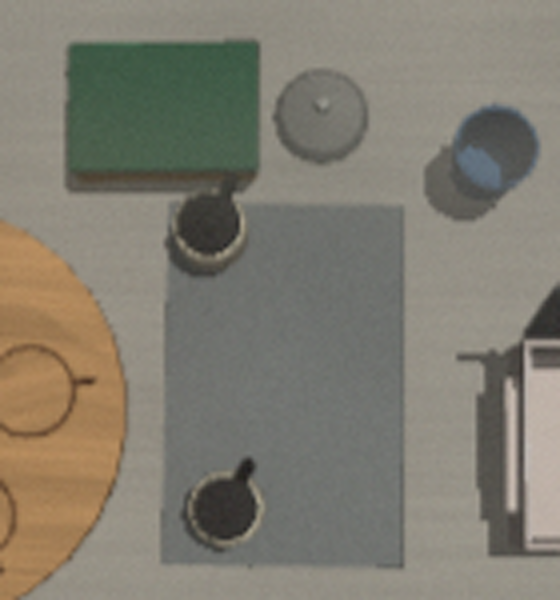

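View pics/s5.png

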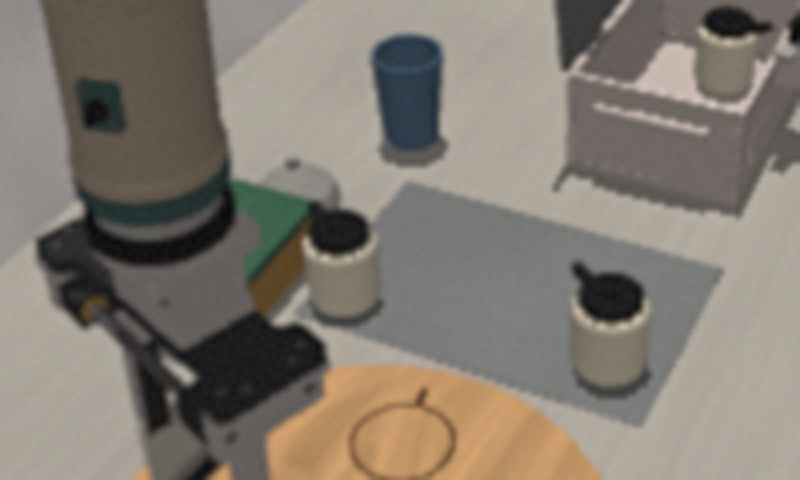

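Run:
```python
from h import *
d=shot("top")
def c(x,y):return [x/4+180-.4,y/4+110-.4]
for n,p,z in [("tin bl",(67,190),0),("tin br",(258,180),0),("tin tl",(70,172),.062),("tin tr",(258,170),.062),("Clid",(208,222),.07),("Csp",(232,183),.075),("Dlid",(225,507),.07),("Dsp",(249,464),.075)]:
  print(n,cast(d,[c(*p)],z))
```

```text
tin bl [[0.70454483 0.19432624]]
tin br [[0.71545827 0.02392258]]
tin tl [[0.7086501  0.18321185]]
tin tr [[0.71213063 0.02256574]]
Clid [[0.66534379 0.06410926]]
Csp [[0.69811641 0.04409405]]
Dlid [[0.42578436 0.04609142]]
Dsp [[0.46155455 0.026485  ]]
```

Run:
```python
from h import *
go(.664,.0645,.2,90)
```

```text
shift [244.9 284.4  -5.8] spin -1.93 rows 7.5 12.9 | tcp [0.5347 0.4168 0.1917] yaw -20.6 F [ 0.42 -0.77 -0.36] w 0.0892 t 17.4 q7 -1.22
```

Request:
{"api": "play_rows", "payload": {"plan": [[20, 23, -2, -0.13], [42, 49, -3, -0.27], [64, 75, -4, -0.41], [86, 101, -4, -0.55], [108, 127, -4, -0.69]], "jaw": 100}}

```text
time_s: 17.9
ee_pos: [0.5905, 0.2581, 0.195]
orientation: [3.135, -0.016, 0.337]
force: [0.8, 1.3, 0.4]
width: 0.0939
```

Run:
```python
from h import *
go(.664,.0645,.2,90)
```

```text
shift [  5.3 207.   -3.5] spin -1.233 rows 4.1 8.2 | tcp [0.5905 0.2581 0.195 ] yaw 19.3 F [0.83 1.28 0.35] w 0.0939 t 17.9 q7 -0.4
```

Request:
{"api": "play_rows", "payload": {"plan": [[1, 32, 0, -0.14], [2, 70, 0, -0.28], [3, 108, 0, -0.42], [4, 146, 0, -0.56], [5, 180, 0, -0.7]]}}

```text
time_s: 18.4
ee_pos: [0.6543, 0.0873, 0.1945]
orientation: [3.129, -0.005, 1.042]
force: [-0.2, -0.1, -0.4]
width: 0.094
```

Run:
```python
from h import *
go(.664,.0645,.15,90)
```

```text
shift [-15.   19.3  44.6] spin -0.529 rows 1.0 3.5 | tcp [0.6543 0.0873 0.1945] yaw 59.7 F [-0.18 -0.07 -0.39] w 0.094 t 18.4 q7 0.48
```

Request:
{"api": "play_rows", "payload": {"plan": [[-4, 5, 5, -0.14], [-9, 11, 15, -0.28], [-13, 16, 30, -0.42], [-15, 19, 42, -0.53], [-15, 19, 45, -0.53]]}}

```text
time_s: 18.9
ee_pos: [0.662, 0.063, 0.1462]
orientation: [3.133, 0.003, 1.571]
force: [0.5, -0.0, 0.3]
width: 0.0939
```

Request:
{"api": "play_rows", "payload": {"plan": [[0, 0, 0, 0], [0, 0, 0, 0]]}}

```text
time_s: 19.1
ee_pos: [0.6614, 0.0632, 0.1456]
orientation: [3.135, 0.003, 1.57]
force: [-0.9, 0.2, 0.4]
width: 0.0937
```

Run:
```python
from h import *
go(.664,.0645,.021,90)
s=shot("side")
for p in pots(s,z=.07,thr=50,box=(0.3,0.85,-.5,.2)):print(*[np.round(q,3) for q in p])
```

```text
shift [  1.7   1.8 124.6] spin -0.001 rows 2.5 0.0 | tcp [0.6614 0.0632 0.1456] yaw 90.0 F [-0.86  0.21  0.4 ] w 0.0937 t 19.1 q7 0.94
74 [ 0.471 -0.405] [ 0.433 -0.407] -176.155 0.038 [ 0.467 -0.405] 3.597
45 [ 0.754 -0.133] [ 0.743 -0.116] 121.761 0.02 [ 0.753 -0.132] 2.0
131 [0.666 0.065] [0.704 0.042] -31.165 0.044 [0.669 0.063] 5.0
158 [0.424 0.048] [0.461 0.025] -31.112 0.044 [0.426 0.046] 6.0
```

Request:
{"api": "play_rows", "payload": {"plan": [[2, 3, 15, 0], [2, 3, 45, 0], [2, 3, 80, 0], [2, 3, 108, 0], [2, 3, 124, 0]]}}

```text
time_s: 19.65
ee_pos: [0.6643, 0.065, 0.0193]
orientation: [3.137, 0.003, 1.571]
force: [0.3, 0.1, 0.6]
width: 0.094
```

Request:
{"api": "play_rows", "payload": {"plan": [[0, 0, 0, 0], [0, 0, 0, 0], [0, 0, 0, 0], [0, 0, 0, 0], [0, 0, 0, 0]], "jaw": 40}}

```text
time_s: 20.15
ee_pos: [0.6654, 0.0652, 0.0208]
orientation: [3.134, 0.003, 1.571]
force: [-0.7, -1.1, 4.1]
width: 0.0637
```

Request:
{"api": "play_rows", "payload": {"plan": [[0, 0, -8, 0], [0, 0, -22, 0], [0, 0, -38, 0], [0, 0, -48, 0], [0, 0, -50, 0]]}}

```text
time_s: 20.65
ee_pos: [0.6663, 0.0657, 0.0731]
orientation: [3.131, 0.002, 1.57]
force: [0.7, 0.3, -1.8]
width: 0.0634
```

Request:
{"api": "play_rows", "payload": {"plan": [[0, 0, 0, 0], [0, 0, 0, 0], [0, 0, 0, 0], [0, 0, 0, 0]]}}

```text
time_s: 21.05
ee_pos: [0.6659, 0.0656, 0.0725]
orientation: [3.132, 0.003, 1.57]
force: [0.8, -0.5, -1.5]
width: 0.0638
```

Run:
```python
from h import *
go(.5224,.2188,.07,42)
F=[]
for i in range(6): shot("top");F.append(get_state()["force"])
print(np.mean(F,0),np.std(F,0))
```

```text
shift [ 153.1 -143.6    0.7] spin 0.837 rows 4.2 5.6 | tcp [0.6659 0.0656 0.0725] yaw 90.0 F [ 0.85 -0.45 -1.51] w 0.0638 t 21.05 q7 0.89
[ 0.02537171  0.04346013 -1.94188405] [0.39160757 0.45405226 0.28154233]
```

Request:
{"api": "play_rows", "payload": {"plan": [[0, 10, -30, 0], [0, 35, -70, 0], [0, 75, -110, 0], [0, 120, -130, 0], [0, 160, -130, 0]]}}

```text
time_s: 21.85
ee_pos: [0.828, 0.0658, 0.2105]
orientation: [3.124, 0.0, 1.569]
force: [2.1, 0.2, -1.9]
width: 0.0634
```

Run:
```python
from h import *
go(.475,-.268,.19,90)
```

```text
shift [-334.4 -352.7   14.4] spin -0.002 rows 9.7 0.0 | tcp [0.828  0.0658 0.2105] yaw 89.9 F [ 2.1   0.24 -1.86] w 0.0634 t 21.85 q7 1.17
```

Request:
{"api": "play_rows", "payload": {"plan": [[0, -30, 2, 0], [-5, -78, 5, 0], [-25, -126, 8, 0], [-50, -172, 12, 0], [-80, -210, 14, 0]]}}

```text
time_s: 22.35
ee_pos: [0.6178, -0.0114, 0.1926]
orientation: [3.125, -0.0, 1.572]
force: [0.8, -0.8, -2.1]
width: 0.0637
```

Run:
```python
from h import *
go(.475,-.268,.19,90)
```

```text
shift [-2.565e+02 -1.431e+02  2.000e-01] spin 0.001 rows 5.9 0.0 | tcp [ 0.6178 -0.0114  0.1926] yaw 90.0 F [ 0.81 -0.82 -2.11] w 0.0637 t 22.35 q7 1.05
```

Request:
{"api": "play_rows", "payload": {"plan": [[-10, -40, 0, 0], [-25, -85, 0, 0], [-45, -125, 0, 0], [-85, -143, 0, 0], [-130, -143, 0, 0]]}}

```text
time_s: 22.85
ee_pos: [0.4719, -0.1416, 0.1907]
orientation: [3.127, 0.002, 1.576]
force: [1.2, -0.2, -3.1]
width: 0.0636
```

Request:
{"api": "play_rows", "payload": {"plan": [[-40, 0, 0, 0], [-80, 0, 0, 0], [-110, 0, 0, 0], [-120, 0, 0, 0]]}}

```text
time_s: 23.25
ee_pos: [0.4716, -0.2657, 0.1905]
orientation: [3.127, 0.003, 1.57]
force: [0.6, -0.5, -2.4]
width: 0.0637
```

Run:
```python
from h import *
go(.475,-.268,.04,90)
```

```text
shift [ -1.9   1.2 150.6] spin -0.001 rows 3.0 0.0 | tcp [ 0.4716 -0.2657  0.1905] yaw 89.9 F [ 0.56 -0.49 -2.38] w 0.0637 t 23.25 q7 1.49
```

Request:
{"api": "play_rows", "payload": {"plan": [[-1, 1, 20, 0], [-2, 2, 60, 0], [-2, 2, 100, 0], [-2, 2, 130, 0], [-2, 2, 148, 0]]}}

```text
time_s: 23.75
ee_pos: [0.4749, -0.2661, 0.0405]
orientation: [3.129, 0.001, 1.572]
force: [-0.0, -0.2, -1.3]
width: 0.0637
```

Request:
{"api": "play_rows", "payload": {"plan": [[0, 0, 4, 0], [0, 0, 8, 0], [0, 0, 11, 0], [0, 0, 11, 0]]}}

```text
time_s: 24.15
ee_pos: [0.4755, -0.2662, 0.0302]
orientation: [3.128, 0.001, 1.572]
force: [-0.4, -0.5, -1.6]
width: 0.0638
```

Request:
{"api": "play_rows", "payload": {"plan": [[0, 0, 1, 0], [0, 0, 1, 0]]}}

```text
time_s: 24.35
ee_pos: [0.476, -0.2665, 0.0298]
orientation: [3.127, 0.002, 1.571]
force: [-0.4, -0.3, -1.7]
width: 0.0638
```

Request:
{"api": "play_rows", "payload": {"plan": [[0, 0, 1.5, 0], [0, 0, 2.5, 0], [0, 0, 2.5, 0]]}}

```text
time_s: 24.65
ee_pos: [0.476, -0.2665, 0.0273]
orientation: [3.127, 0.002, 1.571]
force: [-0.5, 0.1, -2.1]
width: 0.0634
```

Request:
{"api": "play_rows", "payload": {"plan": [[0, 0, 0, 0], [0, 0, 0, 0], [0, 0, 0, 0]], "jaw": 84}}

```text
time_s: 24.95
ee_pos: [0.4762, -0.2665, 0.0274]
orientation: [3.127, 0.002, 1.571]
force: [-0.7, -0.1, 0.5]
width: 0.0787
```

Request:
{"api": "play_rows", "payload": {"plan": [[0, 0, -15, 0], [0, 0, -50, 0], [0, 0, -90, 0], [0, 0, -130, 0], [0, 0, -170, 0]]}}

```text
time_s: 25.45
ee_pos: [0.4735, -0.2657, 0.2001]
orientation: [3.126, 0.002, 1.572]
force: [0.5, -1.0, -0.7]
width: 0.0789
```

Run:
```python
from h import *
go(.425,.0465,.15,62)
```

```text
shift [312.4 -48.9  48.8] spin 0.49 rows 6.4 3.3 | tcp [ 0.4735 -0.2657  0.2001] yaw 90.1 F [ 0.5  -0.98 -0.73] w 0.0789 t 25.45 q7 1.5
```

Request:
{"api": "play_rows", "payload": {"plan": [[35, -5, 0, 0], [82, -12, 0, 0.1], [130, -20, 0, 0.2], [178, -28, 0, 0.3], [225, -35, 0, 0.4]], "jaw": 100}}

```text
time_s: 25.95
ee_pos: [0.4376, -0.0388, 0.2003]
orientation: [3.125, -0.004, 1.168]
force: [1.7, -0.2, 0.6]
width: 0.0939
```

Run:
```python
from h import *
go(.425,.0465,.14,61)
```

```text
shift [ 73.3 -46.   59.9] spin 0.103 rows 2.1 0.7 | tcp [ 0.4376 -0.0388  0.2003] yaw 66.9 F [ 1.75 -0.17  0.55] w 0.0939 t 25.95 q7 0.73
```

Request:
{"api": "play_rows", "payload": {"plan": [[25, -16, 5, 0.05], [52, -33, 20, 0.1], [68, -43, 40, 0.1], [72, -46, 60, 0.1], [72, -46, 60, 0.1]]}}

```text
time_s: 26.45
ee_pos: [0.423, 0.0464, 0.1393]
orientation: [3.128, -0.004, 1.072]
force: [0.0, -0.9, 0.2]
width: 0.0941
```

Request:
{"api": "play_rows", "payload": {"plan": [[0, 0, 0, 0], [0, 0, 0, 0]]}}

```text
time_s: 26.65
ee_pos: [0.4235, 0.046, 0.1403]
orientation: [3.127, -0.005, 1.071]
force: [-0.1, -0.2, 0.3]
width: 0.094
```

Run:
```python
from h import *
go(.425,.0465,.0205,61)
s=shot("side")
for p in pots(s,z=.07,thr=50,box=(0.3,0.85,-.5,.2)):print(*[np.round(q,3) for q in p])
```

```text
shift [  0.5  -0.7 119.8] spin 0.006 rows 2.4 0.0 | tcp [0.4235 0.046  0.1403] yaw 61.4 F [-0.07 -0.23  0.32] w 0.094 t 26.65 q7 0.33
849 [ 0.473 -0.325] [ 0.513 -0.103] 79.804 0.226 [ 0.53  -0.283] 4.197
48 [ 0.442 -0.134] [ 0.457 -0.183] -72.45 0.051 [ 0.442 -0.136] 2.0
152 [0.424 0.048] [0.461 0.025] -31.174 0.044 [0.426 0.046] 6.0
```

Request:
{"api": "play_rows", "payload": {"plan": [[0, -1, 15, 0], [0, -1, 45, 0], [0, -1, 80, 0], [0, -1, 105, 0], [0, -1, 120, 0]]}}

```text
time_s: 27.2
ee_pos: [0.4248, 0.0453, 0.0193]
orientation: [3.127, -0.005, 1.069]
force: [0.6, -0.2, 0.5]
width: 0.0941
```

Request:
{"api": "play_rows", "payload": {"plan": [[0, 0, 0, 0], [0, 0, 0, 0], [0, 0, 0, 0], [0, 0, 0, 0], [0, 0, 0, 0]], "jaw": 40}}

```text
time_s: 27.7
ee_pos: [0.426, 0.0458, 0.0203]
orientation: [3.125, -0.007, 1.069]
force: [-0.4, 1.6, 7.4]
width: 0.0635
```

Request:
{"api": "play_rows", "payload": {"plan": [[0, 0, -8, 0], [0, 0, -22, 0], [0, 0, -38, 0], [0, 0, -48, 0], [0, 0, -50, 0]]}}

```text
time_s: 28.2
ee_pos: [0.4254, 0.0455, 0.0712]
orientation: [3.124, -0.008, 1.068]
force: [-0.8, -1.2, -4.2]
width: 0.0635
```

Request:
{"api": "play_rows", "payload": {"plan": [[0, 0, 0, 0], [0, 0, 0, 0], [0, 0, 0, 0], [0, 0, 0, 0]]}}

```text
time_s: 28.6
ee_pos: [0.4251, 0.0455, 0.0707]
orientation: [3.125, -0.007, 1.068]
force: [0.2, -0.7, -3.4]
width: 0.0637
```

Run:
```python
from h import *
go(.5224,.2188,.19,10.65)
F=[]
for i in range(6): d=shot("top");F.append(get_state()["force"])
print(np.mean(F,0),np.std(F,0))
s=shot("side")
print(fitrings(d,np.array([.5034,.320,-.076])))
print(fitrings(s,np.array([.5034,.320,-.076])))
cv2.imwrite("pics/t6.png",cv2.resize(d["f"][110:290,80:430],(800,411),interpolation=cv2.INTER_CUBIC))
```

```text
shift [ 199.6    3.9 -117.8] spin 0.883 rows 4.6 5.9 | tcp [0.4251 0.0455 0.0707] yaw 61.2 F [ 0.2  -0.72 -3.35] w 0.0637 t 28.6 q7 0.14
[ 0.11011408 -0.09207118 -3.93358422] [0.33303023 0.25046181 0.47236628]
(array([ 0.50382221,  0.31942415, -0.07661652]), np.float64(0.0038291231848695123))
(array([ 0.50414161,  0.32025279, -0.08828192]), np.float64(0.0036007058745674628))
```

View pics/t6.png

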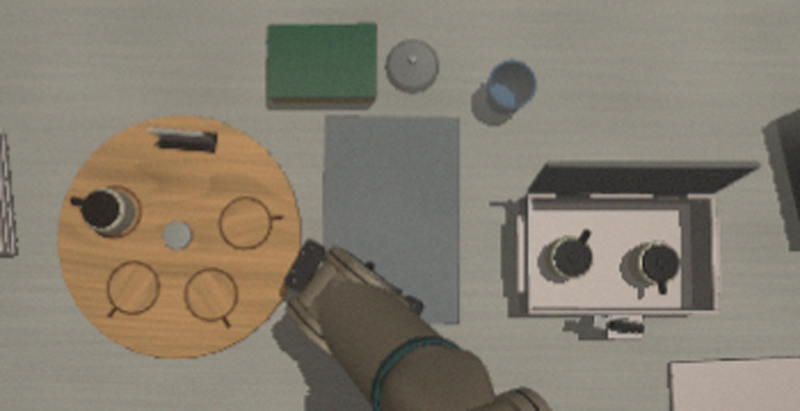

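Request:
{"api": "play_rows", "payload": {"plan": [[0, 0, -30, 0.05], [0, 0, -75, 0.15], [10, 0, -110, 0.3], [40, 1, -118, 0.44], [85, 2, -118, 0.58]]}}

```text
time_s: 29.45
ee_pos: [0.4665, 0.1172, 0.1915]
orientation: [3.128, -0.017, 0.477]
force: [0.7, 0.1, -4.4]
width: 0.0638
```

Run:
```python
from h import *
go(.5224,.2188,.19,11)
```

```text
shift [ 96.4 -64.6   2.2] spin 0.285 rows 2.3 1.9 | tcp [0.4665 0.1172 0.1915] yaw 27.4 F [ 0.71  0.13 -4.43] w 0.0638 t 29.45 q7 -0.21
```

Request:
{"api": "play_rows", "payload": {"plan": [[28, -19, 0, 0.12], [60, -40, 0, 0.24], [85, -57, 1, 0.28], [96, -65, 2, 0.28], [96, -65, 2, 0.28]]}}

```text
time_s: 29.95
ee_pos: [0.5215, 0.2208, 0.1896]
orientation: [3.134, -0.019, 0.201]
force: [-0.5, -0.1, -3.8]
width: 0.0635
```

Request:
{"api": "play_rows", "payload": {"plan": [[0, 0, 0, 0], [0, 0, 0, 0]]}}

```text
time_s: 30.15
ee_pos: [0.5206, 0.2187, 0.1892]
orientation: [3.133, -0.017, 0.2]
force: [0.3, 0.1, -3.8]
width: 0.0636
```

Run:
```python
from h import *
go(.5224,.2188,.062,11)
```

```text
shift [ -0.4  -0.9 127.3] spin 0.008 rows 2.5 0.1 | tcp [0.5206 0.2187 0.1892] yaw 11.5 F [ 0.25  0.08 -3.76] w 0.0636 t 30.15 q7 -0.57
```

Request:
{"api": "play_rows", "payload": {"plan": [[0, -1, 15, 0.01], [0, -1, 50, 0.01], [0, -1, 85, 0.01], [0, -1, 112, 0.01], [0, -1, 125, 0.01]]}}

```text
time_s: 30.65
ee_pos: [0.5213, 0.2164, 0.0622]
orientation: [3.131, -0.013, 0.188]
force: [-0.3, 0.1, -3.7]
width: 0.0635
```

Request:
{"api": "play_rows", "payload": {"plan": [[0, 0, 2, 0], [0, 0, 4, 0], [0, 0, 6, 0], [0, 0, 8, 0], [0, 0, 8, 0]]}}

```text
time_s: 31.15
ee_pos: [0.5218, 0.2166, 0.0548]
orientation: [3.131, -0.014, 0.188]
force: [-0.5, 0.6, -4.2]
width: 0.0638
```

Run:
```python
from h import *
go(.5224,.2188,.051,11)
```

```text
shift [ 1.  -2.1  3.8] spin -0.004 rows 0.1 0.0 | tcp [0.5218 0.2166 0.0548] yaw 10.8 F [-0.48  0.57 -4.25] w 0.0638 t 31.15 q7 -0.69
```

Request:
{"api": "play_rows", "payload": {"plan": [[1, -1, 0.5, 0], [1, -2, 1, 0], [1, -2, 1.5, 0], [1, -2, 2, 0]]}}

```text
time_s: 31.55
ee_pos: [0.5224, 0.2188, 0.0528]
orientation: [3.131, -0.014, 0.189]
force: [0.1, 0.2, -3.8]
width: 0.0635
```

Request:
{"api": "play_rows", "payload": {"plan": [[0, 0, 0.7, 0], [0, 0, 0.7, 0]]}}

```text
time_s: 31.75
ee_pos: [0.5223, 0.2187, 0.0519]
orientation: [3.131, -0.014, 0.189]
force: [0.1, 0.1, -2.9]
width: 0.0635
```

Request:
{"api": "play_rows", "payload": {"plan": [[0, 0, 0.7, 0], [0, 0, 0.7, 0]]}}

```text
time_s: 31.95
ee_pos: [0.5222, 0.2186, 0.0511]
orientation: [3.131, -0.014, 0.189]
force: [-0.3, 0.7, -4.2]
width: 0.0636
```

Request:
{"api": "play_rows", "payload": {"plan": [[0, 0, 0.7, 0], [0, 0, 0.7, 0]]}}

```text
time_s: 32.15
ee_pos: [0.5224, 0.2187, 0.0506]
orientation: [3.131, -0.014, 0.189]
force: [0.2, -0.3, -2.3]
width: 0.0637
```

Request:
{"api": "play_rows", "payload": {"plan": [[0, 0, 0.5, 0], [0, 0, 0.5, 0]]}}

```text
time_s: 32.35
ee_pos: [0.5228, 0.2187, 0.0506]
orientation: [3.131, -0.015, 0.189]
force: [-1.2, -1.1, 3.0]
width: 0.0641
```

Contact; release and retreat.

Request:
{"api": "play_rows", "payload": {"plan": [[0, 0, 0, 0], [0, 0, 0, 0], [0, 0, 0, 0]], "jaw": 74}}

```text
time_s: 32.65
ee_pos: [0.5229, 0.2189, 0.0506]
orientation: [3.131, -0.015, 0.189]
force: [-0.6, 0.3, 0.5]
width: 0.0691
```

Request:
{"api": "play_rows", "payload": {"plan": [[0, 0, 0, 0], [0, 0, 0, 0], [0, 0, 0, 0]], "jaw": 95}}

```text
time_s: 32.95
ee_pos: [0.5229, 0.2189, 0.0506]
orientation: [3.131, -0.015, 0.189]
force: [0.5, -1.1, 0.2]
width: 0.0878
```

Request:
{"api": "play_rows", "payload": {"plan": [[0, 0, -10, 0], [0, 0, -35, 0], [0, 0, -70, 0], [0, 0, -115, 0], [0, 0, -160, 0]]}}

```text
time_s: 33.45
ee_pos: [0.5196, 0.22, 0.2127]
orientation: [3.131, -0.015, 0.189]
force: [1.6, 0.4, -0.0]
width: 0.0897
```

Request:
{"api": "play_rows", "payload": {"plan": [[-20, 30, -5, 0], [-40, 70, -10, 0], [-50, 115, -10, 0], [-50, 160, -10, 0], [-50, 205, -10, 0]], "jaw": 0}}

```text
time_s: 33.95
ee_pos: [0.5087, 0.0077, 0.2252]
orientation: [3.131, -0.016, 0.19]
force: [0.3, -0.5, -0.4]
width: 0.0526
```

Run:
```python
from h import *
go(.40,-.2,.2,11)
d=shot("top");s=shot("side")
print(fitrings(d,np.array([.5034,.320,-.076])))
print(fitrings(s,np.array([.5034,.320,-.076])))
for p in pots(s,z=.1,thr=50,box=(0.3,0.85,.1,.5)):print(*[np.round(q,3) for q in p])
cv2.imwrite("pics/t7.png",cv2.resize(d["f"][110:290,80:430],(800,411),interpolation=cv2.INTER_CUBIC))
cv2.imwrite("pics/t7c.png",cv2.resize(d["f"][175:275,290:415],(750,600),interpolation=cv2.INTER_CUBIC))
cv2.imwrite("pics/s7c.png",cv2.resize(s["f"][85:205,250:350],(500,600),interpolation=cv2.INTER_CUBIC))
```

```text
shift [-146.3  183.2   24.9] spin -0.002 rows 4.7 0.0 | tcp [0.5087 0.0077 0.2252] yaw 10.9 F [ 0.31 -0.54 -0.42] w 0.0526 t 33.95 q7 -0.16
(array([ 0.50427555,  0.32188678, -0.05887858]), np.float64(0.0050870883199972405))
(array([ 0.50449494,  0.31960603, -0.08626892]), np.float64(0.00402605530611401))
188 [0.521 0.219] [0.532 0.179] -74.818 0.041 [0.522 0.218] 7.0
89 [0.598 0.362] [0.595 0.322] -94.871 0.04 [0.599 0.362] 2.197
288 [0.535 0.417] [0.549 0.456] 71.347 0.041 [0.537 0.421] 8.394
```

View pics/t7.png

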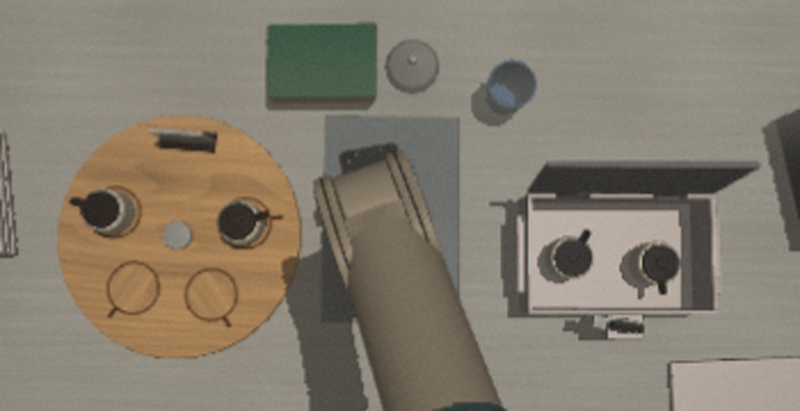

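View pics/t7c.png

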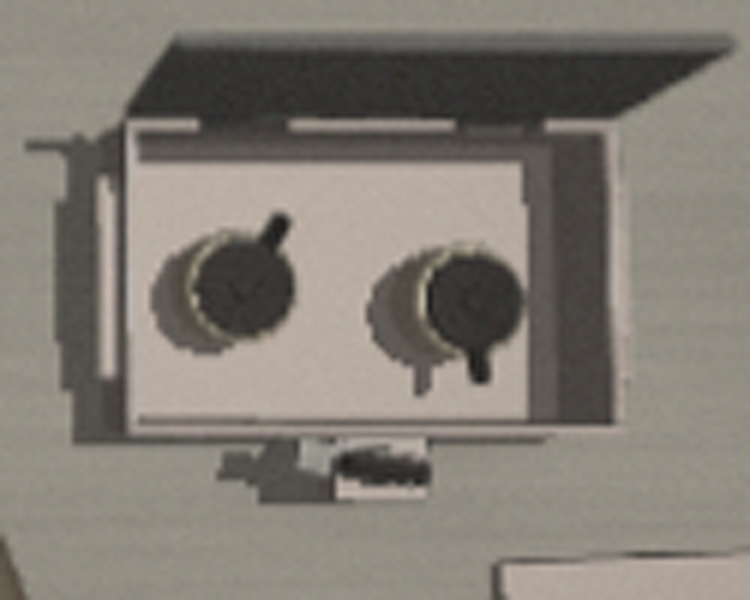

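View pics/s7c.png

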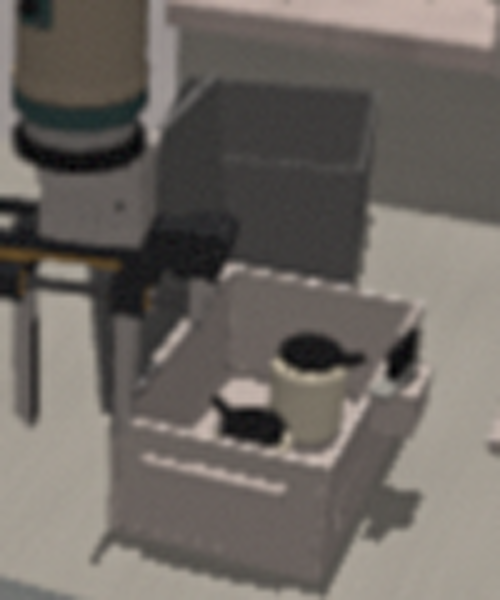

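Run:
```python
from h import *
go(.655,-.333,.34,-90)
```

```text
shift [  85.7  356.6 -109.3] spin 1.749 rows 7.7 11.7 | tcp [0.5094 0.0015 0.2244] yaw 10.2 F [ 0.71 -0.29 -0.67] w 0.0446 t 34.05 q7 -0.17
```

Request:
{"api": "play_rows", "payload": {"plan": [[5, 10, -30, 0.14], [15, 25, -75, 0.28], [25, 45, -115, 0.42], [35, 70, -118, 0.56], [45, 100, -118, 0.7]]}}

```text
time_s: 34.55
ee_pos: [0.5707, -0.0862, 0.3474]
orientation: [-3.14, -0.024, -0.525]
force: [0.1, 0.1, 0.5]
width: 0.0051
```

Run:
```python
from h import *
go(.655,-.333,.34,-90)
```

```text
shift [196.4 171.3  12. ] spin 1.046 rows 5.2 7.0 | tcp [ 0.5707 -0.0862  0.3474] yaw -30.1 F [0.15 0.12 0.53] w 0.0051 t 34.55 q7 -0.56
```

Request:
{"api": "play_rows", "payload": {"plan": [[36, 32, 2, 0.14], [72, 64, 3, 0.28], [108, 96, 4, 0.42], [144, 128, 5, 0.56], [175, 155, 5, 0.7]]}}

```text
time_s: 35.05
ee_pos: [0.6448, -0.3097, 0.3468]
orientation: [-3.125, -0.018, -1.231]
force: [0.6, 0.3, 0.1]
width: 0.0008
```

Request:
{"api": "play_rows", "payload": {"plan": [[0, 0, 0, 0.14], [0, 0, 0, 0.28], [0, 0, 0, 0.35], [0, 0, 0, 0.35]]}}

```text
time_s: 35.45
ee_pos: [0.6451, -0.3085, 0.3472]
orientation: [-3.119, -0.01, -1.58]
force: [-0.1, 0.7, -0.7]
width: 0.0002
```

Run:
```python
from h import *
go(.655,-.333,.235,-90)
d=shot("top");s=shot("side")
cv2.imwrite("pics/t8.png",np.hstack([cv2.resize(d["f"][150:275,285:425],(448,400)),cv2.resize(s["f"][65:205,240:350],(314,400))]))
```

```text
shift [ 23.3  -7.6 112.6] spin -0.009 rows 2.3 0.1 | tcp [ 0.6451 -0.3085  0.3472] yaw -90.5 F [-0.08  0.7  -0.65] w 0.0002 t 35.45 q7 -1.18
```

View pics/t8.png

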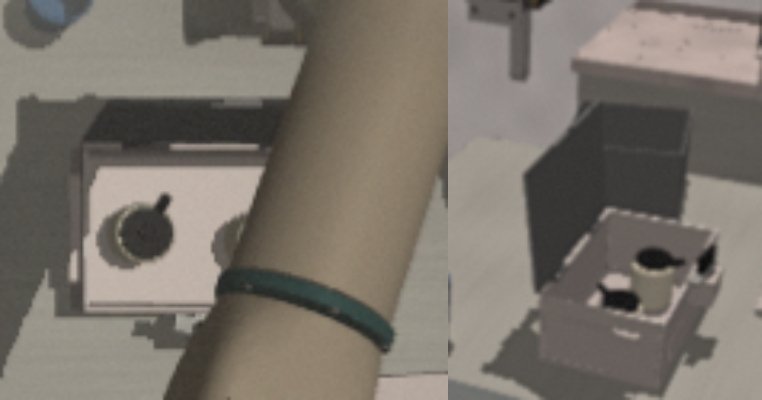

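Request:
{"api": "play_rows", "payload": {"plan": [[8, -4, 10, 0], [16, -8, 35, 0], [22, -8, 65, 0], [23, -8, 90, 0], [23, -8, 112, 0]]}}

```text
time_s: 36.05
ee_pos: [0.6547, -0.3335, 0.2332]
orientation: [-3.121, -0.01, -1.577]
force: [0.6, -0.3, 0.6]
width: 0.0005
```

Request:
{"api": "play_rows", "payload": {"plan": [[0, 0, 0, 0], [0, 0, 0, 0]]}}

```text
time_s: 36.25
ee_pos: [0.6543, -0.3339, 0.2324]
orientation: [-3.123, -0.009, -1.577]
force: [-0.6, -0.8, 1.1]
width: 0.0004
```

Run:
```python
from h import *
go(.60,-.333,.235,-90)
for r in(.13,):
  for th in np.radians([100,90,80,70,60,50,40,30,20,10,0]):
    print(int(round(np.degrees(th))),np.round([.566-r*np.cos(th)+.008*np.sin(th),.104+r*np.sin(th)+.008*np.cos(th)],3))
```

```text
shift [-0.5 54.3 -3.6] spin -0.006 rows 1.1 0.0 | tcp [ 0.6543 -0.3339  0.2324] yaw -90.4 F [-0.58 -0.81  1.11] w 0.0004 t 36.25 q7 -1.15
100 [0.596 0.231]
90 [0.574 0.234]
80 [0.551 0.233]
70 [0.529 0.229]
60 [0.508 0.221]
50 [0.489 0.209]
40 [0.472 0.194]
30 [0.457 0.176]
20 [0.447 0.156]
10 [0.439 0.134]
0 [0.436 0.112]
```

Request:
{"api": "play_rows", "payload": {"plan": [[0, 20, 0, 0], [0, 45, 0, 0], [0, 65, 0, 0], [0, 82, 0, 0], [0, 97, 0, 0]]}}

```text
time_s: 36.75
ee_pos: [0.5594, -0.3342, 0.2333]
orientation: [-3.116, -0.012, -1.577]
force: [3.2, 0.3, -1.6]
width: 0.0004
```

Run:
```python
from h import *
go(.537,-.333,.229,-90)
d=shot("top");s=shot("side")
cv2.imwrite("pics/t9.png",np.hstack([cv2.resize(d["f"][150:275,285:425],(448,400)),cv2.resize(s["f"][65:205,240:350],(314,400))]))
```

```text
shift [-1.1 22.5  3.7] spin -0.006 rows 0.5 0.0 | tcp [ 0.5594 -0.3342  0.2333] yaw -90.3 F [ 3.21  0.28 -1.56] w 0.0004 t 36.75 q7 -1.09
```

View pics/t9.png

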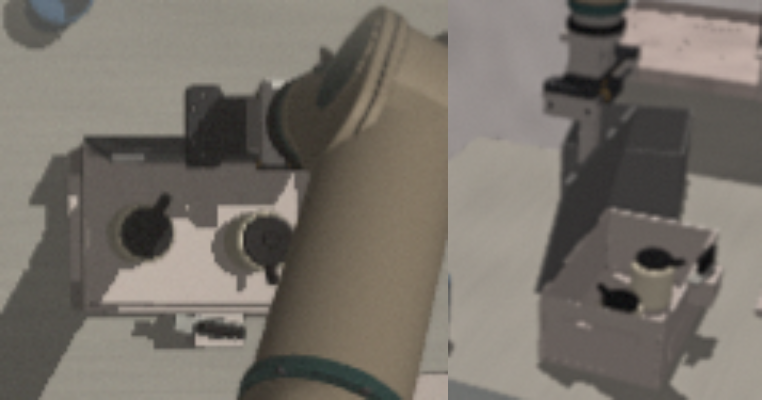

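Request:
{"api": "play_rows", "payload": {"plan": [[0, 22, 3, 0], [0, 43, 11, 0], [0, 63, 23, 0], [0, 80, 38, 0], [0, 95, 56, 0]]}}

```text
time_s: 37.35
ee_pos: [0.4653, -0.335, 0.1765]
orientation: [-3.115, -0.013, -1.578]
force: [2.0, 0.1, -0.0]
width: 0.0006
```

Run:
```python
from h import *
go(.444,-.333,.112,-90)
```

```text
shift [-2.7 23.  63.9] spin -0.007 rows 1.4 0.0 | tcp [ 0.4653 -0.335   0.1765] yaw -90.4 F [ 2.05  0.11 -0.01] w 0.0006 t 37.35 q7 -1.02
```

Request:
{"api": "play_rows", "payload": {"plan": [[-1, 6, 12, 0], [-2, 11, 24, 0], [-2, 16, 38, 0], [-2, 19, 50, 0], [-2, 21, 58, 0]]}}

```text
time_s: 37.85
ee_pos: [0.4475, -0.3344, 0.1182]
orientation: [-3.113, -0.014, -1.577]
force: [0.6, 0.2, 0.9]
width: 0.0004
```

Request:
{"api": "play_rows", "payload": {"plan": [[0, 0, 2, 0], [0, 0, 4, 0], [0, 0, 6, 0], [0, 0, 6, 0]]}}

```text
time_s: 38.25
ee_pos: [0.448, -0.3347, 0.1125]
orientation: [-3.113, -0.015, -1.577]
force: [0.2, 0.8, 1.0]
width: 0.0006
```

Run:
```python
from h import *
go(.444,-.333,.112,-90)
```

```text
shift [-1.6  4.   0.4] spin -0.006 rows 0.1 0.0 | tcp [ 0.448  -0.3347  0.1125] yaw -90.4 F [0.25 0.8  1.03] w 0.0006 t 38.25 q7 -1.01
```

Request:
{"api": "play_rows", "payload": {"plan": [[0, 0, 1, 0], [0, 0, 1, 0]]}}

```text
time_s: 38.45
ee_pos: [0.448, -0.3347, 0.1123]
orientation: [-3.112, -0.015, -1.577]
force: [-1.3, 0.7, 7.8]
width: 0.0006
```

Request:
{"api": "play_rows", "payload": {"plan": [[0, 0, 1, 0], [0, 0, 1, 0]]}}

```text
time_s: 38.65
ee_pos: [0.448, -0.3347, 0.1123]
orientation: [-3.112, -0.015, -1.577]
force: [-2.3, 0.7, 7.4]
width: 0.0006
```

Shut (hard contact at 0.112). Retreat up and look at the latch.

Request:
{"api": "play_rows", "payload": {"plan": [[0, -5, -20, -0.05], [0, -15, -60, -0.15], [0, -40, -100, -0.3], [0, -80, -120, -0.44], [0, -125, -120, -0.58]]}}

```text
time_s: 39.15
ee_pos: [0.5721, -0.3353, 0.241]
orientation: [-3.122, -0.036, -0.994]
force: [0.8, 0.0, -0.9]
width: 0.0001
```

Request:
{"api": "play_rows", "payload": {"plan": [[0, -20, 0, -0.1], [0, -40, 0, -0.2], [0, -40, 0, -0.2]], "jaw": 45}}

```text
time_s: 39.45
ee_pos: [0.6084, -0.3102, 0.2416]
orientation: [-3.126, -0.039, -0.789]
force: [-0.2, 0.6, -1.0]
width: 0.0211
```

Run:
```python
from h import *
go(.377,-.333,.2,0)
d=shot("top");s=shot("side")
cv2.imwrite("pics/t10.png",np.hstack([cv2.resize(d["f"][205:270,325:390],(400,400),interpolation=cv2.INTER_CUBIC),cv2.resize(s["f"][105:165,300:360],(400,400),interpolation=cv2.INTER_CUBIC)]))
cv2.imwrite("pics/t10b.png",np.hstack([cv2.resize(d["f"][150:275,285:425],(448,400)),cv2.resize(s["f"][65:205,240:350],(314,400))]))
```

```text
shift [-148.4  180.7   33.1] spin -0.789 rows 4.7 5.3 | tcp [ 0.6084 -0.3102  0.2416] yaw -45.2 F [-0.21  0.62 -0.96] w 0.0211 t 39.45 q7 -0.5
```

View pics/t10.png

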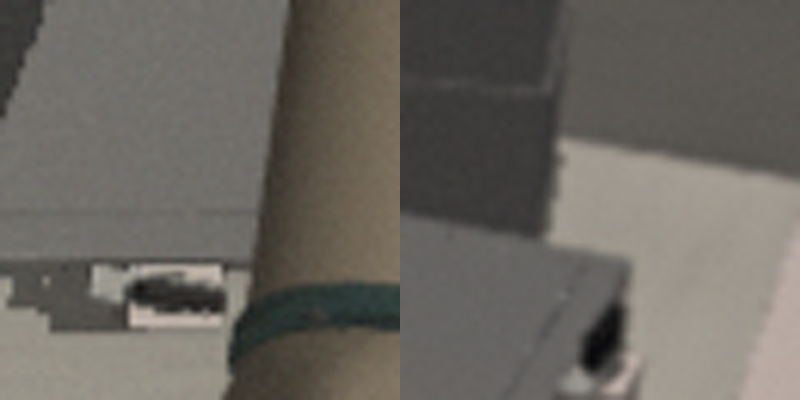

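View pics/t10b.png

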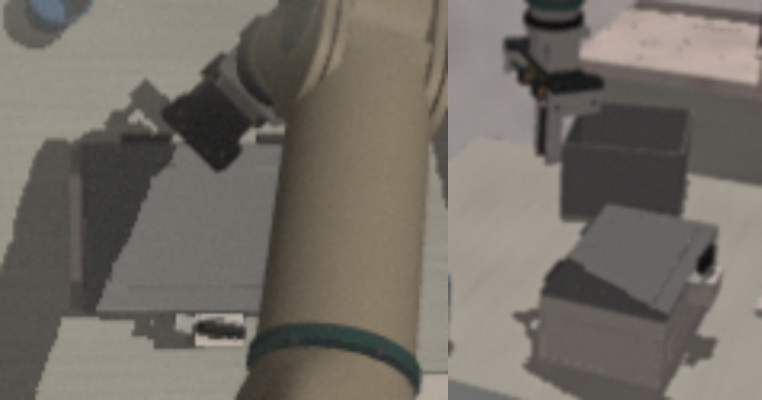

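Run:
```python
from h import *
im=cv2.imread("pics/t7c.png")
im0=None
d=shot("top")
g=d["f"].max(2);m=(g<62).astype(np.uint8)
sub=m[240:262,340:368]
print(np.array(g[244:258,342:366]))
def c(u,v,z):return np.round(cast(d,[[u,v]],z)[0],4)
for v in(249,250,251,252,253,254,255):print(v,c(353,v,.145),c(353,v,.119))
for u in(345,346,347,361,362,363):print(u,c(u,252,.145),c(u,252,.119))
```

```text
[[115 110 114 115 113 113 112 112 111 112 113 113 112 115 110 112 111 110
  112 114 113 109 110 110]
 [113 113 115 113 114 113 114 114 112 114 113 112 112 110 112 115 113 110
  114 111 109 112 108 112]
 [113 113 112 112 113 115 112 112 113 113 114 112 111 114 112 113 114 112
  112 110 111 112 109 113]
 [ 83  83  84  82  83  82  85  84  83  83  84  84  85  82  81  82  85  82
   87  83  84  85  93  91]
 [138 109  93  75 150 138 169 167 167 167 168 169 169 170 173 171 172 170
  166  64  81  78  81  81]
 [159 148 144 150 164 158 165 147 136 127 124 116 119 168 187 189 187 188
  185 104 133 134 133 133]
 [153 156 157 156 134  90  89  75  72  70  93 112 112 150 158 145 150 170
  183 135 146 145 147 142]
 [153 158 153 105  76  30  32  56  54  53  66  74  74  83  87  82 108 133
  127 137 146 148 147 142]
 [150 151 149  81  52  26  37  52  42  49  50  47  51  47  53  52  60  74
   67  97 148 150 148 141]
 [124 146 148  77  57  39  41  41  46  44  46  51  47  47  46  49  45  52
   39  71 147 148 149 141]
 [ 91  98  96  70 138  84  71  73  61  58  48  42  45  37  39  40  41  44
   44  79 150 150 150 143]
 [ 83  74  74  75 178 171 169 168  92  79  62  62  80 102  58  68  99  48
   63  91 151 153 148 121]
 [ 83  76  75  75 182 187 186 187 170 170 168 167 173 175 171 167 150 169
  163 140 149 146 117  64]
 [ 82  78  73  70 186 190 188 189 191 190 190 189 186 187 185 189 181 187
  182 145 147 142  70  38]]
249 [ 0.3907 -0.3253] [ 0.3897 -0.3318]
250 [ 0.3876 -0.3253] [ 0.3865 -0.3318]
251 [ 0.3845 -0.3252] [ 0.3833 -0.3317]
252 [ 0.3814 -0.3252] [ 0.3801 -0.3317]
253 [ 0.3783 -0.3252] [ 0.377  -0.3316]
254 [ 0.3752 -0.3251] [ 0.3738 -0.3316]
255 [ 0.3721 -0.3251] [ 0.3706 -0.3316]
345 [ 0.3812 -0.3   ] [ 0.3799 -0.3059]
346 [ 0.3812 -0.3031] [ 0.38   -0.3092]
347 [ 0.3812 -0.3063] [ 0.38   -0.3124]
361 [ 0.3816 -0.3505] [ 0.3803 -0.3575]
362 [ 0.3816 -0.3536] [ 0.3803 -0.3607]
363 [ 0.3816 -0.3568] [ 0.3804 -0.3639]
```

Request:
{"api": "play_rows", "payload": {"plan": [[-25, 30, -5, -0.12], [-57, 69, -5, -0.26], [-89, 108, -5, -0.4], [-118, 144, -3, -0.54], [-140, 170, 0, -0.65]]}}

```text
time_s: 40.1
ee_pos: [0.3799, -0.3347, 0.2343]
orientation: [3.124, -0.035, -0.147]
force: [-0.3, -0.9, 0.2]
width: 0.0422
```

Request:
{"api": "play_rows", "payload": {"plan": [[0, 0, 0, 0], [0, 0, 0, 0]]}}

```text
time_s: 40.3
ee_pos: [0.3779, -0.3361, 0.2347]
orientation: [3.123, -0.035, -0.153]
force: [0.4, 0.6, 0.1]
width: 0.0426
```

Run:
```python
from h import *
go(.3785,-.332,.2,-8)
```

```text
shift [-1.3 -4.8 34.6] spin -0.013 rows 0.7 0.1 | tcp [ 0.3779 -0.3361  0.2347] yaw -8.7 F [0.41 0.63 0.12] w 0.0426 t 40.3 q7 0.29
```

Run:
```python
from h import *
go(.3785,-.332,.123,-8)
```

```text
shift [ -3.9  -6.2 111.5] spin -0.013 rows 2.2 0.1 | tcp [ 0.3779 -0.3361  0.2347] yaw -8.7 F [0.41 0.63 0.12] w 0.0426 t 40.3 q7 0.29
```

Request:
{"api": "play_rows", "payload": {"plan": [[-2, -4, 20, 0], [-3, -6, 50, 0], [-4, -6, 80, 0], [-4, -6, 100, 0], [-4, -6, 109, 0]]}}

```text
time_s: 40.8
ee_pos: [0.379, -0.3314, 0.1239]
orientation: [3.124, -0.034, -0.153]
force: [0.2, 0.2, -0.4]
width: 0.0424
```

Request:
{"api": "play_rows", "payload": {"plan": [[0, 0, 1, 0], [0, 0, 2, 0]]}}

```text
time_s: 41.0
ee_pos: [0.3804, -0.3316, 0.1223]
orientation: [3.124, -0.035, -0.153]
force: [-0.1, -1.4, -0.8]
width: 0.0426
```

Request:
{"api": "play_rows", "payload": {"plan": [[0, 0, 0, 0], [0, 0, 0, 0], [0, 0, 0, 0], [0, 0, 0, 0]], "jaw": 5, "grip_force": 8}}

```text
time_s: 41.4
ee_pos: [0.3804, -0.3318, 0.1227]
orientation: [3.124, -0.035, -0.153]
force: [-0.1, -1.1, -0.3]
width: 0.014
```

Run:
```python
from h import *
go(.3785,-.332,.123,-8);print(get_state()["wrist_torque"])
d=shot("top");s=shot("side")
cv2.imwrite("pics/t11.png",np.hstack([cv2.resize(d["f"][205:270,325:390],(400,400),interpolation=cv2.INTER_CUBIC),cv2.resize(s["f"][105:165,300:360],(400,400),interpolation=cv2.INTER_CUBIC)]))
```

```text
shift [-1.9  0.5 -0.3] spin -0.013 rows 0.0 0.1 | tcp [ 0.3804 -0.3318  0.1227] yaw -8.8 F [-0.13 -1.06 -0.3 ] w 0.014 t 41.4 q7 0.16
[ 0.02453477  0.02303705 -0.04158441]
```

View pics/t11.png

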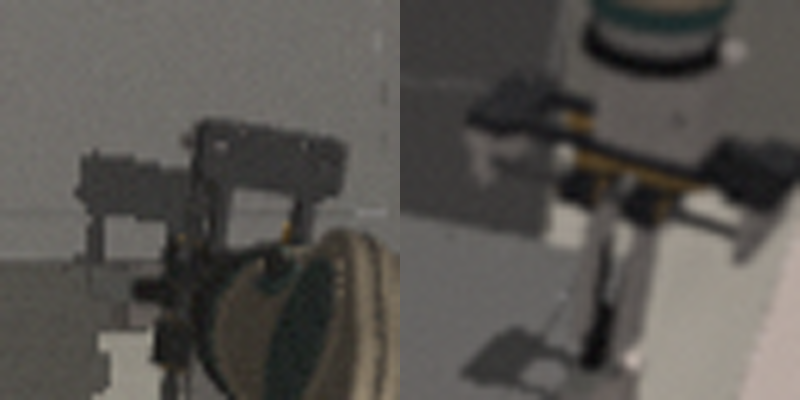

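Request:
{"api": "play_rows", "payload": {"plan": [[0, 0, 0, 0], [0, 0, 0, 0], [0, 0, 0, 0]]}}

```text
time_s: 41.8
ee_pos: [0.38, -0.3318, 0.1227]
orientation: [3.124, -0.034, -0.153]
force: [-0.9, 0.9, 1.1]
width: 0.0127
```

Request:
{"api": "play_rows", "payload": {"plan": [[0, 0, 0, 0.06], [0, 0, 0, 0.14], [0, 0, 0, 0.22], [0, 0, 0, 0.3], [0, 0, 0, 0.38]]}}

```text
time_s: 42.3
ee_pos: [0.3804, -0.3319, 0.1227]
orientation: [3.138, -0.039, -0.536]
force: [0.6, -0.0, 0.2]
width: 0.0122
```

Run:
```python
from h import *
go(.379,-.332,.1225,-92);print(get_state()["wrist_torque"])
```

```text
shift [-1.2  0.8  0.2] spin 1.07 rows 0.0 7.1 | tcp [ 0.3804 -0.3319  0.1227] yaw -30.7 F [ 0.62 -0.    0.17] w 0.0122 t 42.3 q7 -0.12
[-0.13700537  0.05180629  0.03789833]
```

Request:
{"api": "play_rows", "payload": {"plan": [[0, 0, 0, 0.08], [0, 0, 0, 0.17], [0, 0, 0, 0.26], [0, 0, 0, 0.35], [0, 0, 0, 0.44]]}}

```text
time_s: 42.8
ee_pos: [0.3809, -0.3322, 0.1227]
orientation: [-3.128, -0.038, -0.98]
force: [0.9, -1.0, 0.0]
width: 0.0124
```

Request:
{"api": "play_rows", "payload": {"plan": [[0, 0, 0, 0.08], [0, 0, 0, 0.17], [0, 0, 0, 0.26], [0, 0, 0, 0.35], [0, 0, 0, 0.44]]}}

```text
time_s: 43.3
ee_pos: [0.3811, -0.3328, 0.1227]
orientation: [-3.112, -0.029, -1.423]
force: [-0.6, -1.2, -1.1]
width: 0.0125
```

Run:
```python
from h import *
go(.379,-.332,.1225,-92);print(get_state()["wrist_torque"])
```

```text
shift [-1.1  2.   0.1] spin 0.182 rows 0.0 1.2 | tcp [ 0.3811 -0.3328  0.1227] yaw -81.6 F [-0.65 -1.19 -1.08] w 0.0125 t 43.3 q7 -0.75
[-0.23968524  0.12342413  0.07311458]
```

Request:
{"api": "play_rows", "payload": {"plan": [[0, 0, 0, 0.05], [0, 0, 0, 0.11], [0, 0, 0, 0.16], [0, 0, 0, 0.16], [0, 0, 0, 0.16]]}}

```text
time_s: 43.8
ee_pos: [0.3812, -0.333, 0.1227]
orientation: [-3.108, -0.025, -1.582]
force: [-0.2, -0.5, -0.2]
width: 0.0122
```

Request:
{"api": "play_rows", "payload": {"plan": [[0, 0, 0, 0], [0, 0, 0, 0], [0, 0, 0, 0]], "jaw": 45}}

```text
time_s: 44.1
ee_pos: [0.3813, -0.3328, 0.1227]
orientation: [-3.108, -0.024, -1.582]
force: [0.2, -0.4, -0.0]
width: 0.0328
```

Request:
{"api": "play_rows", "payload": {"plan": [[0, 0, -15, 0], [0, 0, -45, 0], [0, 0, -85, 0], [0, 0, -120, 0], [0, 0, -140, 0]]}}

```text
time_s: 44.6
ee_pos: [0.3773, -0.3299, 0.2654]
orientation: [-3.105, -0.027, -1.582]
force: [-0.6, -0.9, 0.3]
width: 0.0429
```

Request:
{"api": "play_rows", "payload": {"plan": [[40, 0, 0, 0], [85, 0, 0, 0], [130, 0, 0, 0], [175, 0, 0, 0], [210, 0, 0, 0]]}}

```text
time_s: 45.1
ee_pos: [0.3742, -0.5424, 0.2708]
orientation: [-3.105, -0.027, -1.583]
force: [0.0, 0.1, -0.5]
width: 0.0425
```

Run:
```python
from h import *
go(.379,-.332,.1225,-92)
d=shot("top");s=shot("side")
print(fitrings(d,np.array([.5034,.320,-.076])),fitrings(s,np.array([.5034,.320,-.076])))
for p in pots(s,z=.1,thr=50,box=(0.3,0.85,.1,.5)):print(*[np.round(q,3) for q in p])
cv2.imwrite("pics/t12.png",np.hstack([cv2.resize(d["f"][205:270,325:390],(400,400),interpolation=cv2.INTER_CUBIC),cv2.resize(s["f"][105:165,300:360],(400,400),interpolation=cv2.INTER_CUBIC)]))
cv2.imwrite("pics/t12b.png",cv2.resize(d["f"],(768,576)));cv2.imwrite("pics/s12b.png",cv2.resize(s["f"],(768,576)))
```

```text
shift [-214.5    3.   142.5] spin 0.023 rows 5.1 0.2 | tcp [ 0.3742 -0.5424  0.2708] yaw -90.7 F [ 0.04  0.15 -0.49] w 0.0425 t 45.1 q7 -0.59
(array([ 0.50424649,  0.32217927, -0.05777804]), np.float64(0.004971911626661801)) (array([ 0.50456447,  0.31963014, -0.08617158]), np.float64(0.003933906175793811))
190 [0.521 0.219] [0.533 0.177] -73.983 0.044 [0.522 0.217] 7.0
93 [0.598 0.362] [0.595 0.322] -94.901 0.04 [0.599 0.362] 2.197
289 [0.536 0.418] [0.549 0.456] 72.19 0.04 [0.537 0.421] 8.394
```

View pics/t12.png

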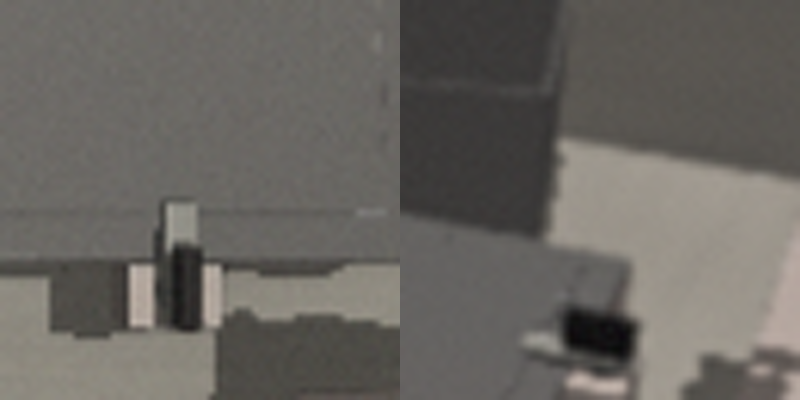

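View pics/t12b.png

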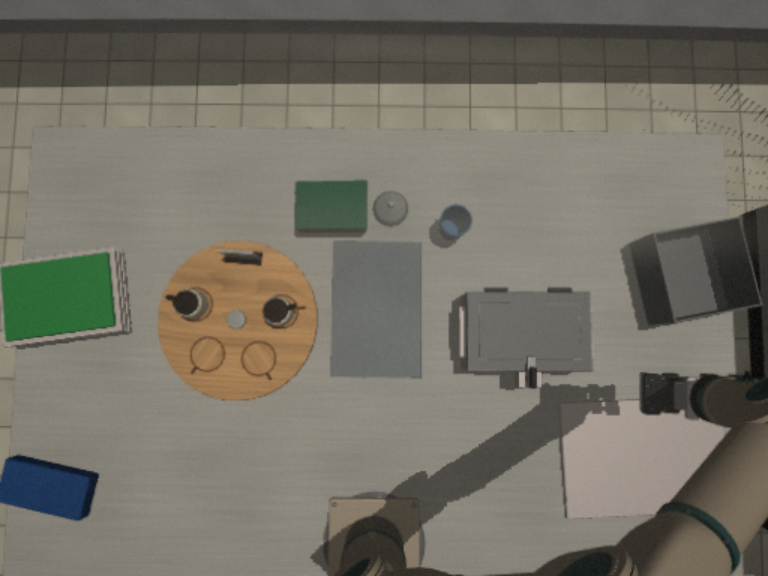

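View pics/s12b.png

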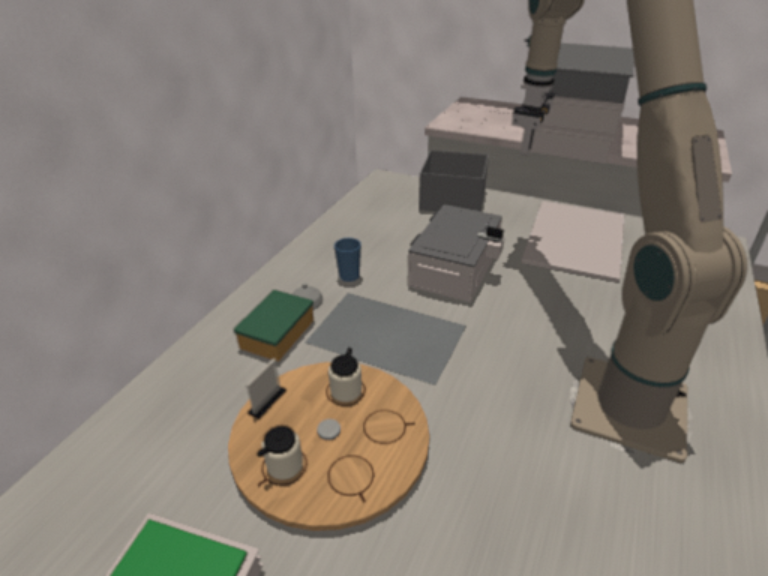

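Request:
{"api": "play_rows", "payload": {"plan": [[0, 0, 0, 0], [0, 0, 0, 0], [0, 0, 0, 0]]}}

```text
time_s: 45.5
ee_pos: [0.373, -0.5436, 0.2702]
orientation: [-3.106, -0.029, -1.586]
force: [-0.5, 0.5, 0.4]
width: 0.0421
```

```bash
python3 -c "
from bench import *
print(hand_in())"
```

```text
the job is handed in; nothing more can be done
None
```

The job is handed in at about 45 s of the 210 s allowed. All four pots found are placed and the crate is shut and locked.

- **Sorting:** Two pots weighed about 3.6 N and 3.9 N when lifted, so I took them as full. They stand on place_0 and place_3. The other two weighed about 2.0 N and 1.9 N and stand upright in the crate. One of these was knocked toward the tin during the run, so I found it again before lifting it.
- **Full pots:** In the last pictures both are within about 2 mm of their ring centres, with spouts within about 5° of the ticks.
- **Lid and turnbutton:** I pushed the lid down until it met the rim, with the fingertip at 112 mm, the height given for a shut lid. Then I turned the button about 82° from its slightly turned start. The pictures show its nose lying over the lid along the crate's +x.
- **Bystanders:** The tin, bell and cup look unmoved in the last pictures; I did not measure them.

Two checks disagreed:

- **Turntable angle:** The final fits gave −0.058 rad from the top camera and −0.086 rad from the side camera, against −0.076 rad at the start from both. Standing pots partly hide the rings. Either value puts the card within about 3 mm of its start.
- **First pot positions:** My first pot positions from the side view were about 10 mm off because I assumed the lids were higher than they are. I corrected this from the top view before the second grasp. The first pot, an empty one, was gripped about 7 mm off centre but placed without trouble.

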